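# Load the drying oven with the rinsed cups, shut its door and switch it on

## Task

The rinsed white cups standing about on the table need drying before they are painted: set every one of them down gently, upright, on the pulled-out shelf of the drying oven, then slide the shelf fully home. Then push the oven door shut, without slamming it, until it snaps home on its catch, and only after that press the main switch lever down to on. Leave the saucers, the brush pot and the blue bowl where they are.

Things in the scene. Friction and masses are not known exactly. Their poses are not given: they have to be found in the camera images.
- cup1: a handleless white porcelain cup, upright on the table at the start: straight-sided, outside diameter 50 mm (foot 40 mm), 55 mm tall, wall 4 mm, about 90 g, open at the top. Origin: centre of its underside; z up through the mouth. All the cups are alike; between four and six are there, and one that is absent reads None
- cup2: a handleless white porcelain cup, upright on the table at the start: straight-sided, outside diameter 50 mm (foot 40 mm), 55 mm tall, wall 4 mm, about 90 g, open at the top. Origin: centre of its underside; z up through the mouth. All the cups are alike; between four and six are there, and one that is absent reads None
- cup3: a handleless white porcelain cup, upright on the table at the start: straight-sided, outside diameter 50 mm (foot 40 mm), 55 mm tall, wall 4 mm, about 90 g, open at the top. Origin: centre of its underside; z up through the mouth. All the cups are alike; between four and six are there, and one that is absent reads None
- cup4: a handleless white porcelain cup, upright on the table at the start: straight-sided, outside diameter 50 mm (foot 40 mm), 55 mm tall, wall 4 mm, about 90 g, open at the top. Origin: centre of its underside; z up through the mouth. All the cups are alike; between four and six are there, and one that is absent reads None
- cup5: a handleless white porcelain cup, upright on the table at the start: straight-sided, outside diameter 50 mm (foot 40 mm), 55 mm tall, wall 4 mm, about 90 g, open at the top. Origin: centre of its underside; z up through the mouth. All the cups are alike; between four and six are there, and one that is absent reads None
- cup6: a handleless white porcelain cup, upright on the table at the start: straight-sided, outside diameter 50 mm (foot 40 mm), 55 mm tall, wall 4 mm, about 90 g, open at the top. Origin: centre of its underside; z up through the mouth. All the cups are alike; between four and six are there, and one that is absent reads None
- oven: a white bench drying oven, 212 mm tall, fixed. Frame: origin on the table below the middle of the doorway, in the front plane; z up, -x straight out of the front, +y to the door's free side, -y to its hinge side. Doorway y -115 to 115, z 32 to 198; outside y -210 to 127, x 0 to 300. The control column with the main switch is y -125 to -210, beside the hinge, its front also at x = 0
- shelf (a joint): how far the sheet-steel shelf is pulled out of the oven, m: 0 = fully home (a stop), 0.22 = fully out; it starts 0.2 to 0.22 out. It slides on runners with about 2 N of friction and stays where it is left
- shelf_mid (a point): the middle of the shelf's upper surface (130 mm above the table); axes as those of the oven. The shelf reaches +-125 mm in x (front edge at -125) and +-102 mm in y, with a lip 8 mm high and 3 mm thick at the sides and back and an 11 mm front lip
- shelf_rail (a point): the middle of the shelf's front rail, a steel bar 8 mm thick and 148 mm long along y, its axis 30 mm above the shelf's surface (160 mm above the table) and 132 mm in front of shelf_mid; pushing it straight towards the oven slides the shelf. With the shelf home the rail's axis lies 1 mm inside the oven's front plane
- door (a joint): angle of the oven door, rad: 0 = shut, 1.62 to 1.88 at the start, 1.95 = stop. Opens to the oven's -x; stays where left (0.12 Nm friction). A ball stud on it must snap past a sprung roller in the doorway: this resists from 0.09 rad (up to 7 N at the free edge), and past 0.04 rad draws the door in and holds it at 0. If not pushed past, the door stays ajar
- door_hinge (a point): a point on the door's upright hinge axis (x -11, y -115 in the oven's frame), level with the door's top edge (205 mm above the table). Turns with the door: +y runs along the door from hinge to free edge, -x points out of the outer face (the one with the handle), z up. Panel: 22 mm thick (x -11 to 11), 230 mm wide (y 0 to 230), 170 mm tall (z -170 to 0)
- door_edge (a point): the top corner of the door's free edge, mid-thickness; 230 mm from door_hinge. The handle is an upright steel bar 100 mm long, 30 mm in from the free edge, standing 35 mm off the outer face, its upper end 10 mm below the door's top
- toggle (a joint): angle of the main switch's lever, rad: 0 = up = off (at the start), 0.8 = down = on. An over-centre spring snaps it to either end; it tips over past 0.4. It takes 2 to 3 N at the tip to press it over
- toggle_tip (a point): middle of the round end of the main switch's lever, a steel bat 14 mm thick, 45 mm long, sticking out of the control column's front. Pivot in the oven's frame: x -4, y -168, z 172 mm. Up (off) it leans 0.4 rad above level, tip 45 mm in front of the column and 190 mm above the table; down (on) 0.4 rad below level, tip at 154 mm
- saucers: a stack of five white saucers with gilt rims, 150 mm in diameter, 55 mm tall; bystander. Origin: centre of its underside
- brushpot: a white cylindrical pot with brushes, 76 mm in diameter, 100 mm tall (190 mm with the brushes); bystander. Origin: centre of its underside
- waterbowl: a low blue bowl, 90 mm in diameter, 40 mm tall; bystander. Origin: centre of its underside
Not all that is in view belongs to the job. What is shaped like the cup1 but red is not meant.

How it is judged (in metres and radians):
On the way, in this order (a step that is already met when the one before it is completed fails the run):
1. every cup stands upright on the shelf (z of cup1 in the frame of shelf_mid between -0.006 and 0.01 m and x of cup1 in the frame of shelf_mid between -0.12 and 0.12 m and y of cup1 in the frame of shelf_mid between -0.1 and 0.1 m and angle between each of cup1, cup2, cup3, cup4, cup5, cup6's own z axis and vertical below 0.15 rad and z of cup2 in the frame of shelf_mid between -0.006 and 0.01 m and x of cup2 in the frame of shelf_mid between -0.12 and 0.12 m and y of cup2 in the frame of shelf_mid between -0.1 and 0.1 m and z of cup3 in the frame of shelf_mid between -0.006 and 0.01 m and x of cup3 in the frame of shelf_mid between -0.12 and 0.12 m and y of cup3 in the frame of shelf_mid between -0.1 and 0.1 m and z of cup4 in the frame of shelf_mid between -0.006 and 0.01 m and x of cup4 in the frame of shelf_mid between -0.12 and 0.12 m and y of cup4 in the frame of shelf_mid between -0.1 and 0.1 m and z of cup5 in the frame of shelf_mid between -0.006 and 0.01 m and x of cup5 in the frame of shelf_mid between -0.12 and 0.12 m and y of cup5 in the frame of shelf_mid between -0.1 and 0.1 m and z of cup6 in the frame of shelf_mid between -0.006 and 0.01 m and x of cup6 in the frame of shelf_mid between -0.12 and 0.12 m and y of cup6 in the frame of shelf_mid between -0.1 and 0.1 m and linear speed of each of cup1, cup2, cup3, cup4, cup5, cup6 below 0.03 m/s), for 0.3 s.
2. the shelf is fully home in the oven (within 10 mm), still with every cup upright on it (value of joint shelf below 0.01 m and z of cup1 in the frame of shelf_mid between -0.006 and 0.01 m and x of cup1 in the frame of shelf_mid between -0.12 and 0.12 m and y of cup1 in the frame of shelf_mid between -0.1 and 0.1 m and angle between each of cup1, cup2, cup3, cup4, cup5, cup6's own z axis and vertical below 0.15 rad and z of cup2 in the frame of shelf_mid between -0.006 and 0.01 m and x of cup2 in the frame of shelf_mid between -0.12 and 0.12 m and y of cup2 in the frame of shelf_mid between -0.1 and 0.1 m and z of cup3 in the frame of shelf_mid between -0.006 and 0.01 m and x of cup3 in the frame of shelf_mid between -0.12 and 0.12 m and y of cup3 in the frame of shelf_mid between -0.1 and 0.1 m and z of cup4 in the frame of shelf_mid between -0.006 and 0.01 m and x of cup4 in the frame of shelf_mid between -0.12 and 0.12 m and y of cup4 in the frame of shelf_mid between -0.1 and 0.1 m and z of cup5 in the frame of shelf_mid between -0.006 and 0.01 m and x of cup5 in the frame of shelf_mid between -0.12 and 0.12 m and y of cup5 in the frame of shelf_mid between -0.1 and 0.1 m and z of cup6 in the frame of shelf_mid between -0.006 and 0.01 m and x of cup6 in the frame of shelf_mid between -0.12 and 0.12 m and y of cup6 in the frame of shelf_mid between -0.1 and 0.1 m), for 0.2 s.
3. the door is shut and seated on its catch (value of joint door below 0.025 rad and value of joint shelf below 0.01 m), for 0.3 s.
4. the main switch is down, on (value of joint toggle above 0.65 rad and value of joint door below 0.025 rad), for 0.2 s.
At the end, for the whole second after the job is handed in: Every cup that is there stands upright (within 0.15 rad) on the shelf and is at rest, the shelf is within 10 mm of fully home, the door is within 0.025 rad of shut, held by its catch, and the main switch is on (over 0.65 rad) (all of step 2 and all of step 4 and linear speed of each of cup1, cup2, cup3, cup4, cup5, cup6 below 0.03 m/s); the robot touches nothing.
It fails at once if the saucers, the brush pot or the blue bowl is moved by more than 30 mm (distance of any of saucers, brushpot, waterbowl from where it was at the start of the episode above 0.03 m).
It fails at once if the main switch is put on while the door is not shut (value of joint toggle above 0.65 rad and value of joint door above 0.06 rad).
It fails at once if the door is slammed (closes faster than 3 rad/s) (velocity of joint door below -3 rad/s).
It fails at once if a cup is let fall onto the shelf (from more than about 30 mm) ((linear speed of cup1 above 0.7 m/s and z of cup1 in the frame of shelf_mid between 0.008 and 0.3 m and contact force between the fingers and cup1 below 0.2 N) or (linear speed of cup2 above 0.7 m/s and z of cup2 in the frame of shelf_mid between 0.008 and 0.3 m and contact force between the fingers and cup2 below 0.2 N) or (linear speed of cup3 above 0.7 m/s and z of cup3 in the frame of shelf_mid between 0.008 and 0.3 m and contact force between the fingers and cup3 below 0.2 N) or (linear speed of cup4 above 0.7 m/s and z of cup4 in the frame of shelf_mid between 0.008 and 0.3 m and contact force between the fingers and cup4 below 0.2 N) or (linear speed of cup5 above 0.7 m/s and z of cup5 in the frame of shelf_mid between 0.008 and 0.3 m and contact force between the fingers and cup5 below 0.2 N) or (linear speed of cup6 above 0.7 m/s and z of cup6 in the frame of shelf_mid between 0.008 and 0.3 m and contact force between the fingers and cup6 below 0.2 N)).
It fails at once if a cup is banged down onto the shelf (more than 45 N) (contact force between any of cup1, cup2, cup3, cup4, cup5, cup6 and shelf above 45 N).
Of cup1, cup2, cup3, cup4, cup5, cup6 only 4 to 6 are there at a start; the rules pass over those that are not, and their reading is None.
At some moment in a run one of cup1, cup2, cup3, cup4, cup5, cup6 may be knocked a few centimetres aside while the robot is not near it.
It also fails if it takes over 210 s, if anything falls off the work surface, if the arm or the gripper's body presses on something with over 40 N, if the wrist force passes 120 N, or if a joint passes its speed limit or range.

## Robot

A 6-joint arm with a two-finger parallel gripper is mounted at the origin on the work surface. World frame = base frame: x ahead of the robot, y to its left, z up, the work surface at z = 0. Lengths are in mm, angles in rad, forces in N, time in s.
With the tool pointing down it reaches from about 225 to 725 mm from the base axis. Payload 3.1 kg.
Tool frame: the origin (TCP) lies between the finger pads; the fingertips stand robot.finger_overhang ahead of it and the grasp point (between the pads) lies 6 mm ahead of it (robot.finger_overhang is the distance from the TCP to the fingertips, in mm); z points along the fingers, y is the line along which they close (so a half turn about z gives the same grasp; the last joint's range is limited). The gripper opens to 85 mm and grips with 20 to 120 N. Pads are 22 mm wide; open, the fingers measure 114 mm over their backs; the gripper's body (76 mm by 85 mm) begins 54 mm behind the grasp point. The pads swing forward as they close: fully open they stand 13 mm farther back than shut.
Start: joints at [-1.338, 0.048, 0.099, 1.622, 0, 1.443], TCP at [185.322, -491.196, 256.312] pointing down, gripper open.
Joint ranges: [-2.91, 2.91], [-0.99, 1.94], [-1.21, 1.42], [-2.12, 2.29], [-1.49, 1.47], [-3.14, 3.14]. Speed limits (rad/s): [2.79, 2.79, 3.14, 3.14, 3.14, 3.14].

## Interface

Orientations are given as a rotation vector (axis times angle).
In Python, from cell import robot gives the robot as it stands.
- The arm moves only by the tool servo_tool, never from a script. Its argument "deltas" is a list that holds one entry, the list of rows, each a list of 5 numbers: the opening, from -1 (shut) to 1 (fully open), then the shift along the tool's x, y, z in units of 0.3 m (1.0 is 0.3 m), then the turn about the tool's z in units of 360 degrees (1.0 is 360 degrees). In form: [[[gripper, x, y, z, roll], ...]]. A call has 1 to 8 rows; each row is the pose to reach, as a shift and turn from the pose commanded when the call began, along the tool's axes at that moment, turning the shorter way round; what a row does not reach only later rows make up. A row lasts 1/10 s, in which the tool goes at most 50 mm and 8.59 degrees, less where a joint would pass 70% of its speed; a pose out of reach is approached as far as the arm can. A call with a number of a shift or a turn outside -1 to 1 is refused whole. A call with a gripper value outside its range is refused whole. The fingers move at their own pace and stop on an object; "newtons" is the grip in N (left out, the last holds). Time passes only in rows, so rows that repeat a pose let the fingers close. It gives the time, the measured TCP pose, the force, the opening and the grip force at its end, in the units of the state.
- robot.get_obs(): the state, without advancing time (a new reading comes with each control period).
- robot.read_camera(name): name is "side" or "top" or "wrist"; returns (picture, depth): 400x640x3 uint8, red, green, blue; 400x640 float32, mm along the optical axis (not along the pixel's ray), 0 where there is no reading.
- robot.camera_params(name): a dict with "fx", "fy", "cx", "cy" (pixels), "dist" ([k1, k2, p1, p2, k3] as OpenCV has them; the pictures are not rectified), "eye" and "attitude" of the camera in the world. Camera axes: x right, y up, looking along -z (the intrinsics and any distortion apply to the point x, -y, -z); pixel columns grow to the right and rows downward; lengths in mm; the calibration is good to about 2 mm. A picture is of the moment at which its call begins: read the wrist's pose just before it. camera_params takes no time and is no camera call; for the wrist camera it gives the pose at the moment of the call.
- robot.job_done(): hands the job in; it is judged then, once.
Trained networks look in the newest picture that a camera, given by its name, has taken for a name from the list of things; names that differ only in an ending like _2 or _b are one class to them, and where a whole thing is asked for, a point or a joint stands for the part that bears it (a point fixed in the world has none). Each returns a list of dicts, best first, with "confidence" (0 to 1); they miss things now and then, are a little off and sometimes report something else, mostly with a low value. They report only what shows in the picture. A call takes as long as a camera call. They do not tell look-alikes from the thing itself.
- robot.find_in(camera, label): "uv" ([column, row] in pixels, amid what is visible of it).
- robot.regions_of(camera, label): "pixels" (400x640 bool, what is visible of it) and "uv" ([column, row] in pixels, amid what is visible of it).
- robot.landmark_of(camera, label): "uv" ([column, row] in pixels: a listed point, or the origin of a listed thing).
The state is a dict: "time_s": time; "q": joint angles; "joint_velocities": joint speeds; "tau": joint torques, N m; "eef_pos": TCP position; "tcp_rot": TCP orientation; "ft_force": force on the tool from outside, world axes, zero at the start; "torque": the same for the moment, N m; "opening": finger opening in mm; "finger_force": force on a finger pad.
Only numpy, scipy, OpenCV 4.12 (cv2) and the standard library are available. Lean on these libraries where they do the work, as an engineer would, in place of code of your own. Each camera call takes 0.05 s, during which the arm holds its last target. There are 200 camera calls.

## Working session

There is one attempt and no reset: what is moved stays moved. The work goes in short steps, Python scripts to look and compute and a tool call to move; the robot and the scene stay as the last step left them, time stands still between calls to the robot, and variables do not carry over. Pictures are saved under pics/ and viewed, at most 14 in all, crops included, and the job is handed in when it is done.

Besides the shell and the picture viewer there is one more tool, called after "Emit:" as name(argument=value, ...), one argument or row to a line, values as JSON. servo_tool: Moves the arm, as the interface text tells. Its arguments: {"type":"object","properties":{"deltas":{"type":"array"},"newtons":{"type":"number"}},"required":["deltas"]}

```bash
ls; mkdir -p pics; cat > h.py <<'E'
import numpy as np, cv2
from cell import robot
from scipy.spatial.transform import Rotation as R
def cam(n):
    p=robot.camera_params(n); a=np.array(p["attitude"],float)
    M=a if a.shape==(3,3) else (R.from_rotvec(a).as_matrix() if a.size==3 else R.from_quat(a).as_matrix())
    return p,M,np.array(p["eye"],float)
def ray(c,uv):
    p,M,e=c
    K=np.array([[p["fx"],0,p["cx"]],[0,p["fy"],p["cy"]],[0,0,1]])
    q=cv2.undistortPoints(np.array(uv,float).reshape(-1,1,2),K,np.array(p["dist"],float)).reshape(-1,2)
    return np.c_[q[:,0],-q[:,1],-np.ones(len(q))]@M.T
def atz(c,uv,z):
    d=ray(c,uv); return c[2]+d*((z-c[2][2])/d[:,2])[:,None]
def cloud(c,depth,mask):
    v,u=np.nonzero(mask&(depth>0)); d=ray(c,np.c_[u,v]); return c[2]+d*depth[v,u][:,None]
def proj(c,P):
    p,M,e=c; K=np.array([[p["fx"],0,p["cx"]],[0,p["fy"],p["cy"]],[0,0,1]])
    X=(np.atleast_2d(P)-e)@M*[1,-1,-1]
    return cv2.projectPoints(X,np.zeros(3),np.zeros(3),K,np.array(p["dist"],float))[0].reshape(-1,2)
def save(n,im): cv2.imwrite(n,im[...,::-1])
np.set_printoptions(precision=1,suppress=True)
E
python3 - <<'E'
from h import *
o=robot.get_obs(); print(o["eef_pos"],o["tcp_rot"],o["opening"],robot.finger_overhang)
for n in ("top","side"):
    im,d=robot.read_camera(n); c=cam(n); print(n,c); save(f"pics/{n}0.png",im); np.savez(f"{n}0.npz",im=im,d=d)
    for l in ("cup1","saucers","brushpot","waterbowl"):
        for r in robot.regions_of(n,l):
            P=cloud(c,d,r["pixels"]); print(n,l,r["confidence"],r["uv"],r["pixels"].sum(),P.min(0),np.median(P,0),P.max(0))
    for l in ("oven","shelf_mid","shelf_rail","door_hinge","door_edge","toggle_tip"):
        for r in robot.landmark_of(n,l)[:2]: print(n,l,r["confidence"],r["uv"])
E
```

```text
pics
[ 185.2 -490.6  255.1] [-3.1 -0.6  0. ] 85.16087226530315 25.0
top ({'fx': 386.8951113028016, 'fy': 386.8951113028016, 'cx': 323.6959347747963, 'cy': 196.37098688071154, 'dist': array([-0.,  0.,  0.,  0.,  0.]), 'eye': array([ 407.7,   44.4, 1422.5]), 'attitude': array([ 0.1, -0.1, -1.6])}, array([[-0. ,  1. , -0.1],
       [-1. , -0. , -0. ],
       [-0. ,  0.1,  1. ]]), array([ 407.7,   44.4, 1422.5]))
top cup1 0.75 [284.4, 187.0] 173 [575.4 161.   -0.9] [600.8 188.2  14.2] [622.5 211.   64.9]
top cup1 0.75 [224.1, 215.8] 198 [477.1 387.1  -2. ] [501.7 416.2  25. ] [527.2 437.4  65. ]
top cup1 0.74 [275.8, 221.2] 197 [463.9 199.7  -5.1] [490.  226.1  10.6] [516.5 256.4  61.7]
top cup1 0.59 [260.1, 203.6] 154 [524.1 257.   -0.3] [550.  285.6  13.7] [569.  305.7  59.9]
top cup1 0.54 [249.9, 233.5] 198 [419.1 288.3  -0.9] [444.5 318.6  17.6] [470.8 352.1  66.3]
top cup1 0.54 [274.0, 250.5] 157 [361.4 202.6  -1.2] [381.9 231.2  11.6] [406.8 249.4  61.2]
top brushpot 0.81 [306.7, 133.4] 563 [748.1  71.8  -4.3] [780.1 107.  100.8] [879.2 157.  191.7]
top waterbowl 0.76 [216.1, 272.9
[... 931 characters left out ...]

side cup1 0.73 [309.4, 336.3] 526 [419.8 287.1  -1.8] [445.7 308.6  35. ] [469.1 338.3  62.9]
side cup1 0.71 [277.3, 307.4] 471 [522.8 254.5   1.1] [550.8 278.3  35.9] [573.9 306.9  61.8]
side saucers 0.88 [223.3, 263.2] 2663 [671.3 149.9  -2.9] [739.5 251.7  49.9] [858.4 323.1  61.9]
side waterbowl 0.89 [333.7, 395.7] 313 [280.1 384.1   4. ] [320.9 397.4  34.3] [355.1 430.1  45.7]
side oven 0.93 [348.1, 183.8]
side shelf_mid 0.89 [339.6, 163.8]
side shelf_mid 0.42 [309.1, 340.5]
side shelf_rail 0.72 [315.7, 193.7]
side door_hinge 0.79 [386.3, 148.5]
side door_hinge 0.42 [311.6, 343.4]
side door_edge 0.78 [357.9, 204.9]
side toggle_tip 0.47 [402.1, 163.1]
side toggle_tip 0.39 [266.2, 364.8]
```

```bash
python3 - <<'E'
import cv2
a=cv2.imread("pics/top0.png")[80:330,170:490]; cv2.imwrite("pics/top0c.png",cv2.resize(a,(768,600),interpolation=cv2.INTER_CUBIC))
E
```

```text
(no output)
```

View pics/top0c.png

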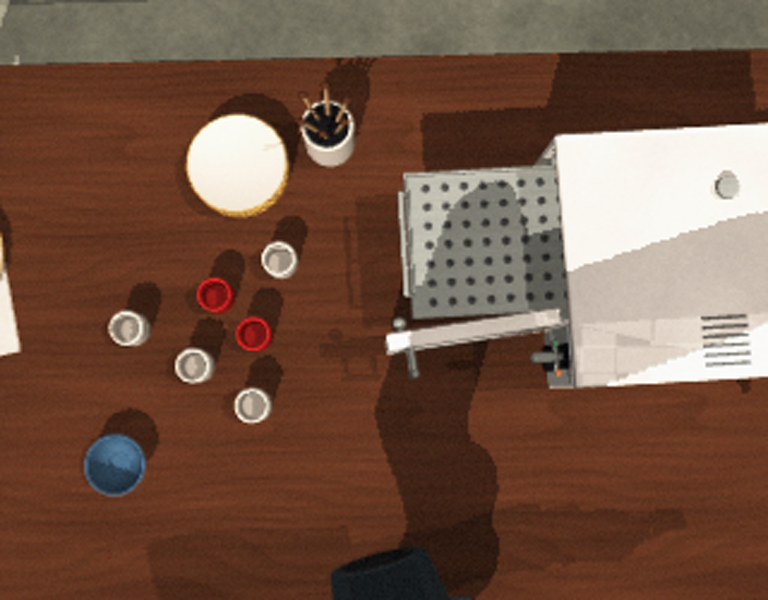

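View pics/side0.png

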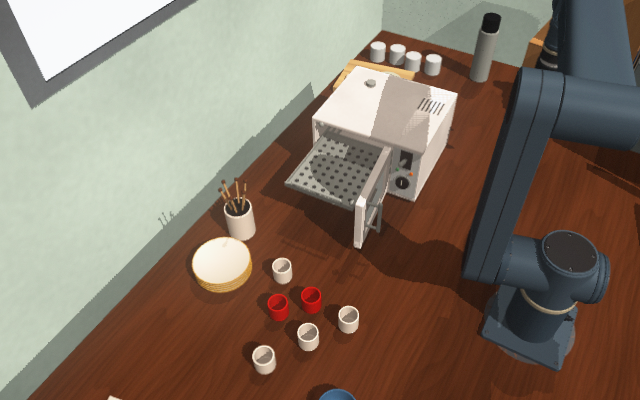

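The top crop shows four white cups at about (286,188), (223,217), (251,232) and (275,249) in full-picture pixels. There are also two red look-alikes, near (259,203) and (276,219). The side view confirms this, and shows four white objects on a far board at (378–433, 45–65). Next I measure the oven, check those objects and refine the cups.

```bash
cat >> h.py <<'E'
def tri(c1,u1,c2,u2):
    d1=ray(c1,[u1])[0];d2=ray(c2,[u2])[0];d1/=np.linalg.norm(d1);d2/=np.linalg.norm(d2)
    s=np.linalg.lstsq(np.c_[d1,-d2],c2[2]-c1[2],rcond=None)[0]
    a=c1[2]+s[0]*d1;b=c2[2]+s[1]*d2; return (a+b)/2,np.linalg.norm(a-b)
def cups(n,im=None,d=None):
    "white cups: region, rim ring fitted by mean of bounding box of points near the rim"
    if im is None: im,d=robot.read_camera(n)
    c=cam(n); out=[]
    for r in robot.regions_of(n,"cup1"):
        m=r["pixels"]; px=im[m].astype(float); sat=np.median(px.max(1)-px.min(1))
        P=cloud(c,d,m); z=P[:,2]; 
        # centre fit: project model circles (rim z=top) -> silhouette centre of whole cup
        base=0 if np.median(z)<100 else 130
        g=np.median(P[:,:2],0)
        th=np.linspace(0,2*np.pi,40)
        def sil(xy):
            Q=np.concatenate([np.c_[xy[0]+rr*np.cos(th),xy[1]+rr*np.sin(th),np.full(40,base+h)] for rr,h in((25,55),(20,0),(25,15))])
            k=cv2.convexHull(proj(c,Q).astype(np.float32)); mm=np.zeros(m.shape,np.uint8)
            cv2.fillPoly(mm,[np.round(k*16).astype(np.int32)],1,shift=4); return mm>0
        best=max(((sil(g+[a,b])&m).sum()/(sil(g+[a,b])|m).sum(),a,b) for a in range(-24,25,3) for b in range(-24,25,3))
        best=max(((sil(g+[best[1]+a,best[2]+b])&m).sum()/(sil(g+[best[1]+a,best[2]+b])|m).sum(),best[1]+a,best[2]+b) for a in range(-3,4) for b in range(-3,4))
        out.append((r["confidence"],g+best[1:],best[0],sat,base,np.percentile(z,95)))
    return out
E
python3 - <<'E'
from h import *
t,s=cam("top"),cam("side")
L=dict(oven=[(393.7,185.1),(348.1,183.8)],mid=[(377.6,180.6),(339.6,163.8)],rail=[(337,182.5),(315.7,193.7)],hinge=[(403,212.9),(386.3,148.5)],edge=[(334.7,220.2),(357.9,204.9)],tog=[(391.7,225.5),(402.1,163.1)])
for k,(a,b) in L.items(): print(k,*tri(t,a,s,b))
for n in("top","side"):
    z=np.load(n+"0.npz")
    for r in cups(n): print(n,*r)
z=np.load("side0.npz");m=np.zeros((400,640),bool)
for u,v in[(378,50),(398,55),(413,60),(433,65)]:
    m[:]=0;m[v-3:v+4,u-3:u+4]=1;print(np.median(cloud(s,z["d"],m),0))
# oven geometry from clouds
z=np.load("top0.npz");P=cloud(t,z["d"],np.ones((400,640),bool))
for lo,hi in((203,222),(120,140)):
    Q=P[(P[:,2]>lo)&(P[:,2]<hi)&(P[:,1]<80)&(P[:,0]>380)&(P[:,1]>-600)];print(lo,np.percentile(Q,[1,50,99],axis=0))
r=[x for x in robot.regions_of("top","shelf_mid")][0]; im=z["im"]
print(cv2.minAreaRect(atz(t,np.argwhere(r["pixels"])[:,::-1],130)[:,:2].astype(np.float32)))
E
```

```text
oven [ 611.9 -209.5   -3.7] 9.004728109939343
mid [ 603.4 -130.4  150.4] 2.157626452684858
rail [599.4   5.1 157.1] 3.1425500958293524
hinge [ 493.8 -198.7  200.7] 8.564977883864724
edge [472.3  16.1 192.9] 1.339095455962475
tog [ 444.5 -166.   197.3] 13.807434025697217
top 0.72 [489.3 227.7] 0.8134715025906736 114.0 0 57.73527911649419
top 0.66 [444.5 312.2] 0.9428571428571428 31.0 0 58.24506678085815
top 0.59 [601.9 187.8] 0.8883928571428571 33.0 0 57.97093436465002
top 0.59 [500.8 416.8] 0.7345971563981043 31.0 0 57.40351142209813
top 0.57 [547.4 281.7] 0.8888888888888888 115.5 0 60.834176024173516
top 0.43 [383.4 227.6] 0.8939393939393939 31.0 0 58.941804240221565
side 0.96 [384.2 225.4] 0.9561904761904761 39.0 0 57.93423544042848
side 0.95 [445.2 311.7] 0.9408602150537635 41.0 0 57.64371904170814
side 0.84 [551.6 278.9] 0.9566929133858267 143.0 0 58.225878603289146
side 0.73 [503.4 411. ] 0.8476357267950964 41.0 0 57.61813451851983
side 0.67 [601.5 184.7] 0.9273858921161826 43.0 0 57.52061922314986
side 0.58 [491.9 221.9] 0.9562624254473161 144.0 0 58.09855576466383
side 0.49 [719.2 275.2] 0.181651376146789 31.0 0 57.797229882592625
side 0.37 [ 543.3 -207.1] 0.025942011973236295 16.0 130 215.64924120474564
[ 831.6 -856.    55.7]
[ 756.  -875.9   44.8]
[ 684.6 -853.4   57.5]
[ 610.2 -872.4   49.6]
203 [[ 408.7 -505.1  204.5]
 [ 560.9 -348.7  212.6]
 [ 738.5  -22.6  218.2]]
120 [[ 501.3 -219.8  125.1]
 [ 605.5 -115.2  131.1]
 [ 708.5   -8.7  138.6]]
((607.2750244140625, -107.83672332763672), (213.7894744873047, 233.15728759765625), 2.3249025344848633)
```

The red cups separate cleanly by saturation, and the four far white objects are over 1 m away, which is out of reach and so scenery. That leaves four white cups. The shelf middle is near (605,-128), with a yaw of roughly 2–3°.

```bash
cat >> h.py <<'E'
def go(x,y,z,yaw=None):
    "row toward world TCP pose; yaw = world angle (deg) of the tool x axis"
    o=robot.get_obs(); M=R.from_rotvec(o["tcp_rot"]).as_matrix(); d=M.T@(np.array([x,y,z])-o["eef_pos"])/300
    cur=np.degrees(np.arctan2(M[1,0],M[0,0])); roll=0 if yaw is None else -((yaw-cur+180)%360-180)/360
    print("go",(x,y,z,yaw),"->",np.round(d,4),"roll",round(roll,4),"| cur",o["eef_pos"],"yaw %.1f"%cur)
def state():
    o=robot.get_obs(); print("t %.2f"%o["time_s"],"q",np.round(o["q"],2),o["eef_pos"],"F",o["ft_force"],"open %.1f f %.1f"%(o["opening"],o["finger_force"]))
E
python3 - <<'E'
from h import *
state()
for yaw in(92.5,-87.5): go(445,312,200,yaw)
print(R.from_rotvec(robot.get_obs()["tcp_rot"]).as_matrix())
t=cam("top");z=np.load("top0.npz");P=cloud(t,z["d"],np.ones((400,640),bool))
Q=P[(P[:,2]>207)&(P[:,2]<222)&(P[:,1]<-240)&(P[:,0]>360)&(P[:,1]>-560)];print(cv2.minAreaRect(Q[:,:2].astype(np.float32)))
for y0,y1 in((-300,-260),(-420,-380),(-480,-440)):
    q=Q[(Q[:,1]>y0)&(Q[:,1]<y1)];print(y0,np.percentile(q[:,0],[1,99]))
Q=P[(P[:,2]>207)&(P[:,2]<222)&(P[:,1]<-150)]
for x0 in range(440,740,50):
    q=Q[(Q[:,0]>x0)&(Q[:,0]<x0+25)];print(x0+12,np.percentile(q[:,1],99.5))
E
```

```text
t 1.35 q [-1.3  0.1  0.1  1.6  0.   1.4] [ 185.3 -491.2  256.3] F [-0.7  0.6  0.6] open 85.3 f 0.0
go (445, 312, 200, 92.5) -> [ 1.8 -2.2  0.2] roll -0.1995 | cur [ 185.3 -491.2  256.3] yaw 20.7
go (445, 312, 200, -87.5) -> [ 1.8 -2.2  0.2] roll 0.3005 | cur [ 185.3 -491.2  256.3] yaw 20.7
[[ 0.9  0.4  0. ]
 [ 0.4 -0.9  0. ]
 [ 0.  -0.  -1. ]]
((574.9561767578125, -371.9451904296875), (337.8045654296875, 276.15679931640625), 2.0914905071258545)
-300 [405.9 734.7]
-420 [409.8 740.9]
-480 [411.7 743. ]
452 -212.59759904002237
502 -157.2480584200623
552 -208.00921920834878
602 -207.03912251261582
652 -205.38678498972484
702 -203.92854814600102
```

Emit:
servo_tool(
  deltas=[
    [[0.55,0.8,-0.98,0,-0.19],[0.55,0.8,-0.98,0,-0.19],[0.55,0.8,-0.98,0,-0.19],[0.55,0.8,-0.98,0,-0.19],[0.55,0.8,-0.98,0,-0.19],[0.55,0.8,-0.98,0,-0.19],[0.55,0.8,-0.98,0,-0.19],[0.55,0.8,-0.98,0,-0.19]],
  ],
  newtons=30,
)

```text
time_s: 2.15
eef_pos: [306.3, -128.6, 256.7]
tcp_rot: [2.23, 2.212, 0.002]
ft_force: [0.8, -0.4, -1.1]
opening: 66.3
finger_force: 0.0
```

```bash
sed -i 's/np.round(d,4)/[float(round(v,4)) for v in d]/' h.py; python3 -c "
from h import *
state();go(415,100,220,92);go(445,312,200,92)"
```

```text
t 2.15 q [-0.6 -0.5 -0.3  1.7  0.   1. ] [ 306.3 -128.6  256.7] F [ 0.8 -0.4 -1.1] open 66.3 f 0.0
go (415, 100, 220, 92) -> [0.765, 0.356, 0.1231] roll -0.0068 | cur [ 306.3 -128.6  256.7] yaw 89.5
go (445, 312, 200, 92) -> [1.4724, 0.4503, 0.1899] roll -0.0068 | cur [ 306.3 -128.6  256.7] yaw 89.5
```

Emit:
servo_tool(
  deltas=[
    [[0.55,1.0,0.27,0.2,-0.007],[0.55,1.0,0.27,0.2,-0.007],[0.55,1.0,0.27,0.2,-0.007],[0.55,1.0,0.27,0.2,-0.007],[0.55,1.0,0.27,0.2,-0.007],[0.55,1.0,0.27,0.2,-0.007],[0.55,1.0,0.27,0.2,-0.007],[0.55,1.0,0.27,0.2,-0.007]],
  ],
)

```text
time_s: 2.95
eef_pos: [391.5, 169.3, 195.4]
tcp_rot: [-2.184, -2.256, 0.002]
ft_force: [-0.2, -0.7, -0.4]
opening: 66.3
finger_force: 0.0
```

```bash
python3 - <<'E'
from h import *
state()
im,d=robot.read_camera("wrist");save("pics/w1.png",im)
for r in cups("wrist",im,d): print("wrist",*r)
for r in cups("side"): print("side",*r)
c=cam("wrist");print(c[2]);go(384,226,46,92)
E
```

```text
t 2.95 q [ 0.2 -0.2 -0.3  1.5  0.   1.8] [391.5 169.3 195.4] F [-0.2 -0.7 -0.4] open 66.3 f 0.0
wrist 0.93 [489.2 221.9] 0.9603858077850499 200.0 0 56.139042707339456
wrist 0.86 [443.4 310.4] 0.9535439341651182 34.0 0 56.407148482226575
wrist 0.73 [599.3 183. ] 0.9394942805538832 21.0 0 55.9568694689748
wrist 0.72 [548.6 278.2] 0.9622826353171687 200.0 0 56.22452925031558
side 0.74 [550.4 279.7] 0.9494163424124513 156.0 0 57.93534948541926
side 0.66 [504.  409.5] 0.9143356643356644 41.0 0 57.28243295463483
side 0.64 [445.6 311.3] 0.9040590405904059 40.0 0 57.549507876152745
side 0.64 [384.9 225.7] 0.9312267657992565 40.0 0 57.70034855950755
side 0.63 [601.4 184.5] 0.9486652977412731 42.0 0 57.8742069187233
side 0.61 [490.7 220.6] 0.9006085192697769 160.0 0 57.7136069190931
[389.3 248.8 314.8]
go (384, 226, 46, 92) -> [0.1995, -0.0215, 0.5023] roll -0.0013 | cur [392.  166.4 196.7] yaw 91.5
```

View pics/w1.png

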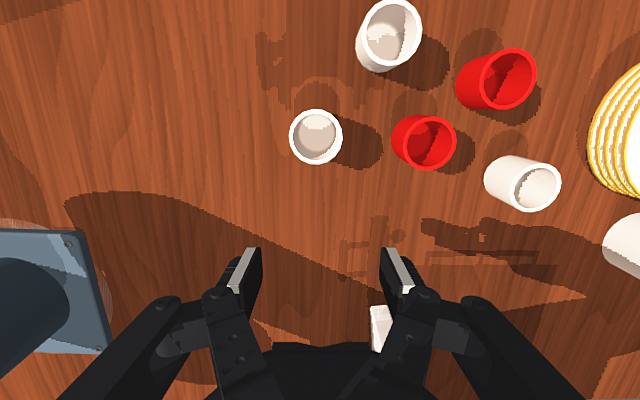

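The wrist view shows cup A at (315,137), B at (390,35) and C at (523,183). The red pair is at (425,142) and (497,78). The estimates agree to about 2 mm, so I pick A at (384,225).

Emit:
servo_tool(
  deltas=[
    [[0.55,0.197,-0.022,0.0,0],[0.55,0.197,-0.022,0.12,0],[0.55,0.197,-0.022,0.26,0],[0.55,0.197,-0.022,0.4,0],[0.55,0.197,-0.022,0.48,0],[0.55,0.197,-0.022,0.5,0],[0.55,0.197,-0.022,0.5,0],[-0.5,0.197,-0.022,0.5,0]],
  ],
  newtons=30,
)

```text
time_s: 3.95
eef_pos: [385.3, 226.1, 48.4]
tcp_rot: [2.191, 2.25, 0.005]
ft_force: [0.4, 0.6, 1.4]
opening: 53.0
finger_force: 0.0
```

Emit:
servo_tool(
  deltas=[
    [[-0.5,0,0,0,0],[-0.5,0,0,0,0],[-0.5,0,0,0,0],[-0.5,0,0,0,0]],
  ],
)

```text
time_s: 4.35
eef_pos: [385.4, 226.6, 48.7]
tcp_rot: [2.189, 2.25, 0.005]
ft_force: [-0.8, -1.0, 6.8]
opening: 48.9
finger_force: 31.3
```

```bash
python3 -c "
from h import *
state();go(384,225,260,92);go(560,-49,240,92);go(655,-129,240,92)"
```

```text
t 4.35 q [ 0.4 -0.1 -0.5  1.2 -0.   1.9] [385.4 226.6  48.7] F [-0.8 -1.   6.8] open 48.9 f 31.3
go (384, 225, 260, 92) -> [-0.0046, -0.0019, -0.7042] roll -0.0011 | cur [385.4 226.6  48.7] yaw 91.6
go (560, -49, 240, 92) -> [-0.934, 0.5589, -0.6359] roll -0.0011 | cur [385.4 226.6  48.7] yaw 91.6
go (655, -129, 240, 92) -> [-1.2093, 0.868, -0.6348] roll -0.0011 | cur [385.4 226.6  48.7] yaw 91.6
```

Emit:
servo_tool(
  deltas=[
    [[-0.5,0,0,-0.15,0],[-0.5,0,0,-0.3,0],[-0.5,0,0,-0.45,0],[-0.5,-0.08,0.06,-0.58,0],[-0.5,-0.2,0.14,-0.66,0],[-0.5,-0.33,0.23,-0.71,0],[-0.5,-0.46,0.33,-0.71,0],[-0.5,-0.59,0.42,-0.71,0]],
  ],
)

```text
time_s: 5.15
eef_pos: [516.5, 51.2, 261.0]
tcp_rot: [2.188, 2.25, 0.005]
ft_force: [0.4, 1.2, -1.4]
opening: 48.3
finger_force: 31.9
```

```bash
python3 -c "
from h import *
state();go(655,-125,262,92)"
```

```text
t 5.15 q [-0.   0.   0.1  1.6  0.   1.5] [516.5  51.2 261. ] F [ 0.4  1.2 -1.4] open 48.3 f 31.9
go (655, -125, 262, 92) -> [-0.6001, 0.4449, -0.0017] roll -0.0011 | cur [516.5  51.2 261. ] yaw 91.6
```

Emit:
servo_tool(
  deltas=[
    [[-0.5,-0.12,0.09,0,0],[-0.5,-0.25,0.18,0,0],[-0.5,-0.37,0.27,0,0],[-0.5,-0.49,0.36,0,0],[-0.5,-0.57,0.42,0,0],[-0.5,-0.6,0.445,0,0],[-0.5,-0.6,0.445,0,0]],
  ],
)

```text
time_s: 5.85
eef_pos: [653.9, -125.4, 258.0]
tcp_rot: [-2.193, -2.249, 0.001]
ft_force: [-0.0, 0.5, -0.6]
opening: 49.1
finger_force: 31.9
```

```bash
python3 - <<'E'
from h import *
state()
im,d=robot.read_camera("wrist");save("pics/w2.png",im);c=cam("wrist");print(c[2])
for l in("shelf_mid","shelf_rail","door_edge","door_hinge"):
    for r in robot.landmark_of("wrist",l)[:2]: print(l,r["confidence"],r["uv"],atz(c,[r["uv"]],dict(shelf_mid=130,shelf_rail=160).get(l,205)))
P=cloud(c,d,np.ones(d.shape,bool)); q=P[(abs(P[:,0]-600)<60)&(P[:,1]>-110)&(P[:,1]<-20)&(P[:,2]>100)&(P[:,2]<145)]; print("shelf z",np.percentile(q[:,2],[10,50,90]),len(q))
q=P[(P[:,2]>150)&(P[:,2]<175)&(P[:,1]>-20)&(P[:,1]<60)]; print("rail",np.percentile(q,[2,50,98],axis=0),len(q))
E
```

```text
t 5.85 q [-0.3  0.4  0.6  1.7 -0.   1.3] [ 653.9 -125.4  258. ] F [-0.   0.5 -0.6] open 49.1 f 31.9
[650.7 -41.7 376.7]
shelf_mid 0.59 [275.1, 205.0] [[ 609.5 -130.8  130. ]]
shelf_rail 0.66 [254.9, 35.6] [[603.6   4.4 160. ]]
door_hinge 0.97 [112.2, 319.5] [[ 492.7 -201.8  205. ]]
shelf z [130.3 131.1 132.1] 14594
rail [[473.2 -17.2 150.9]
 [572.7   1.3 164.2]
 [672.   13.3 171.7]] 4301
```

View pics/w2.png

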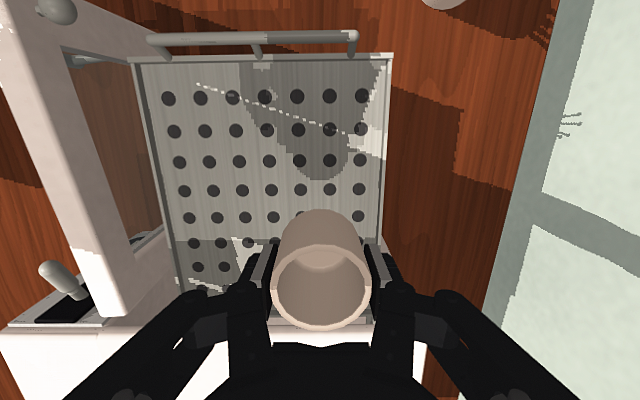

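The wrist view shows the empty shelf with the rail at row 40, and the cup held between the pads over its inner right part. The shelf surface measures z ≈ 131. Now lowering gently.

Emit:
servo_tool(
  deltas=[
    [[-0.5,0,0,0.09,0],[-0.5,0,0,0.17,0],[-0.5,0,0,0.22,0],[-0.5,0,0,0.24,0],[-0.5,0,0,0.25,0],[-0.5,0,0,0.256,0],[-0.5,0,0,0.26,0],[-0.5,0,0,0.26,0]],
  ],
)

```text
time_s: 6.9
eef_pos: [653.5, -123.6, 182.3]
tcp_rot: [2.189, 2.251, 0.001]
ft_force: [-0.1, -0.1, -1.0]
opening: 48.8
finger_force: 31.9
```

```bash
python3 -c "
from h import *
state()"
```

```text
t 6.90 q [-0.3  0.4  0.4  1.5 -0.   1.3] [ 653.5 -123.6  182.3] F [-0.1 -0.1 -1. ] open 48.8 f 31.9
```

Emit:
servo_tool(
  deltas=[
    [[-0.5,0,0,0.004,0],[-0.5,0,0,0.008,0],[-0.5,0,0,0.011,0],[-0.5,0,0,0.011,0]],
  ],
)

```text
time_s: 7.3
eef_pos: [653.2, -123.7, 178.9]
tcp_rot: [2.19, 2.251, 0.001]
ft_force: [-0.2, -0.7, 2.3]
opening: 48.9
finger_force: 32.1
```

Emit:
servo_tool(
  deltas=[
    [[0.5,0,0,0,0],[0.5,0,0,0,0],[0.5,0,0,0,0],[0.5,0,0,-0.06,0],[0.5,0,0,-0.16,0],[0.5,0,0,-0.25,0],[0.5,0.1,-0.05,-0.28,0],[0.5,0.25,-0.13,-0.28,0]],
  ],
)

```text
time_s: 8.1
eef_pos: [614.1, -52.1, 263.7]
tcp_rot: [2.192, 2.245, 0.004]
ft_force: [1.3, 1.4, -0.2]
opening: 64.1
finger_force: 0.0
```

```bash
python3 - <<'E'
from h import *
state()
for n in("side","wrist"):
    for r in cups(n): print(n,*r)
go(444.5,311,200,92)
E
```

```text
t 8.10 q [-0.2  0.3  0.4  1.7 -0.   1.4] [614.1 -52.1 263.7] F [ 1.3  1.4 -0.2] open 64.1 f 0.0
side 0.96 [549.7 281.6] 0.9123505976095617 143.0 0 57.71380318614573
side 0.95 [445.8 311.6] 0.9467889908256881 42.0 0 57.73517907956051
side 0.95 [502.6 410.8] 0.9564459930313589 41.0 0 57.12731569418801
side 0.76 [600.9 183. ] 0.9400428265524625 44.0 0 58.44326527200087
side 0.69 [492.4 221.6] 0.9366336633663367 142.0 0 58.22013186078482
side 0.67 [ 654.4 -128.8] 0.8796296296296297 29.0 130 188.3090040259644
wrist 0.96 [ 653.3 -127. ] 0.8144747502025385 32.0 130 185.96650946502544
wrist 0.48 [746.6  84.1] 0.6260377702764346 38.0 130 176.53405615428863
go (444.5, 311, 200, 92) -> [1.2178, -0.5221, 0.206] roll -0.0008 | cur [611.9 -49.5 261.9] yaw 91.7
```

Emit:
servo_tool(
  deltas=[
    [[0.55,0.95,-0.42,0.0,0],[0.55,0.95,-0.42,0.0,0],[0.55,0.95,-0.42,0.0,0],[0.55,0.95,-0.42,0.1,0],[0.55,0.95,-0.42,0.2,0],[0.55,0.95,-0.42,0.2,0],[0.55,0.95,-0.42,0.2,0],[0.55,0.95,-0.42,0.2,0]],
  ],
)

```text
time_s: 9.1
eef_pos: [477.2, 232.5, 200.0]
tcp_rot: [-2.185, -2.254, 0.004]
ft_force: [0.9, -1.0, 0.2]
opening: 65.9
finger_force: 0.0
```

```bash
python3 - <<'E'
from h import *
state()
for r in cups("wrist"): print("w",*r)
go(444.5,311,46,92)
E
```

```text
t 9.10 q [0.3 0.1 0.  1.5 0.  1.9] [477.2 232.5 200. ] F [ 0.9 -1.   0.2] open 65.9 f 0.0
w 0.82 [490.9 222.3] 0.9687080911935628 111.0 0 56.935245839721176
w 0.75 [550.6 279.3] 0.9786177930507828 146.0 0 57.14029820801488
w 0.61 [602.3 182.3] 0.9608163265306122 29.0 0 57.043879063789845
w 0.61 [504.4 409. ] 0.9728601252609603 32.0 0 56.95371587249044
w 0.6 [446.4 310.2] 0.9317738791423001 35.0 0 57.02799168456034
go (444.5, 311, 46, 92) -> [0.2719, -0.1094, 0.5199] roll -0.0011 | cur [479.5 230.5 202. ] yaw 91.6
```

Emit:
servo_tool(
  deltas=[
    [[0.55,0.15,-0.06,0,0],[0.55,0.272,-0.106,0.03,0],[0.55,0.272,-0.106,0.16,0],[0.55,0.272,-0.106,0.3,0],[0.55,0.272,-0.106,0.42,0],[0.55,0.272,-0.106,0.5,0],[0.55,0.272,-0.106,0.515,0],[0.55,0.272,-0.106,0.515,0]],
  ],
)

```text
time_s: 10.0
eef_pos: [445.7, 310.5, 47.6]
tcp_rot: [2.193, 2.249, -0.001]
ft_force: [0.2, 0.0, 0.2]
opening: 66.2
finger_force: 0.0
```

Emit:
servo_tool(
  deltas=[
    [[-0.5,0,0,0,0],[-0.5,0,0,0,0],[-0.5,0,0,0,0],[-0.5,0,0,0,0],[-0.5,0,0,0,0]],
  ],
)

```text
time_s: 10.5
eef_pos: [446.5, 312.2, 50.1]
tcp_rot: [2.189, 2.25, 0.007]
ft_force: [-0.5, -1.2, 7.0]
opening: 49.5
finger_force: 31.1
```

```bash
python3 -c "
from h import *
state();go(560,-128,262,92)"
```

```text
t 10.50 q [ 0.5  0.1 -0.2  1.2 -0.   2. ] [446.5 312.2  50.1] F [-0.5 -1.2  7. ] open 49.5 f 31.1
go (560, -128, 262, 92) -> [-1.4764, 0.341, -0.7062] roll -0.0011 | cur [446.5 312.2  50.1] yaw 91.6
```

Emit:
servo_tool(
  deltas=[
    [[-0.5,0,0,-0.15,0],[-0.5,0,0,-0.3,0],[-0.5,0,0,-0.45,0],[-0.5,-0.1,0.06,-0.58,0],[-0.5,-0.23,0.12,-0.66,0],[-0.5,-0.38,0.18,-0.71,0],[-0.5,-0.53,0.24,-0.71,0],[-0.5,-0.68,0.28,-0.71,0]],
  ],
)

```text
time_s: 11.3
eef_pos: [535.5, 108.5, 261.7]
tcp_rot: [2.188, 2.252, 0.004]
ft_force: [0.8, -0.1, -0.8]
opening: 49.6
finger_force: 31.9
```

Emit:
servo_tool(
  deltas=[
    [[-0.5,-0.15,0.02,0,0],[-0.5,-0.3,0.03,0,0],[-0.5,-0.45,0.04,0,0],[-0.5,-0.59,0.05,0,0],[-0.5,-0.7,0.06,0,0],[-0.5,-0.77,0.06,0,0],[-0.5,-0.8,0.06,0,0],[-0.5,-0.8,0.06,0,0]],
  ],
)

```text
time_s: 12.1
eef_pos: [558.7, -130.0, 260.2]
tcp_rot: [-2.192, -2.25, -0.0]
ft_force: [-0.2, 0.3, -1.2]
opening: 49.0
finger_force: 31.9
```

```bash
python3 -c "
from h import *
state();go(560,-128,179,92)"
```

```text
t 12.10 q [-0.3  0.2  0.2  1.6  0.   1.2] [ 558.7 -130.   260.2] F [-0.2  0.3 -1.2] open 49.0 f 31.9
go (560, -128, 179, 92) -> [0.0065, 0.0046, 0.2707] roll -0.0014 | cur [ 558.7 -130.   260.2] yaw 91.5
```

Emit:
servo_tool(
  deltas=[
    [[-0.5,0,0,0.09,0],[-0.5,0,0,0.17,0],[-0.5,0,0,0.22,0],[-0.5,0,0,0.24,0],[-0.5,0,0,0.252,0],[-0.5,0,0,0.258,0],[-0.5,0,0,0.264,0],[-0.5,0,0,0.264,0]],
  ],
)

```text
time_s: 12.9
eef_pos: [559.2, -129.5, 182.1]
tcp_rot: [2.189, 2.251, 0.001]
ft_force: [-0.5, 0.6, -0.5]
opening: 49.0
finger_force: 31.9
```

Emit:
servo_tool(
  deltas=[
    [[-0.5,0,0,0.004,0],[-0.5,0,0,0.006,0],[-0.5,0,0,0.006,0]],
  ],
)

```text
time_s: 13.2
eef_pos: [559.2, -129.6, 180.4]
tcp_rot: [2.19, 2.251, 0.001]
ft_force: [0.3, 0.1, 2.2]
opening: 49.2
finger_force: 32.0
```

Contact made (+2 N), so I release and retreat.

Emit:
servo_tool(
  deltas=[
    [[0.5,0,0,0,0],[0.5,0,0,0,0],[0.5,0,0,0,0],[0.5,0,0,-0.06,0],[0.5,0,0,-0.16,0],[0.5,0,0,-0.25,0],[0.5,0.1,0.0,-0.28,0],[0.5,0.25,0.0,-0.28,0]],
  ],
)

```text
time_s: 14.0
eef_pos: [558.1, -55.9, 266.0]
tcp_rot: [2.192, 2.244, 0.003]
ft_force: [0.9, 1.4, -0.1]
opening: 64.0
finger_force: 0.0
```

```bash
python3 - <<'E'
from h import *
state()
for r in cups("side"): print(*r)
go(601.5,183,200,92)
E
```

```text
t 14.00 q [-0.2  0.1  0.2  1.6 -0.   1.3] [558.1 -55.9 266. ] F [ 0.9  1.4 -0.1] open 64.0 f 0.0
0.89 [550.1 280.4] 0.9407114624505929 141.0 0 57.32407322232475
0.87 [ 558.2 -132.3] 0.7635135135135135 29.0 130 189.06966382760137
0.81 [602.7 182.6] 0.9472573839662447 43.0 0 58.130463736402916
0.79 [502.9 411.2] 0.9493891797556719 41.0 0 57.37416067791549
0.67 [ 653.6 -126. ] 0.7564402810304449 29.0 130 188.8100199434172
0.58 [489.5 223.3] 0.9178356713426854 143.0 0 57.564325728205006
go (601.5, 183, 200, 92) -> [0.7715, 0.1743, 0.2176] roll -0.0003 | cur [556.8 -50.2 264.7] yaw 91.9
```

Emit:
servo_tool(
  deltas=[
    [[0.55,0.77,0.176,0,0],[0.55,0.77,0.176,0,0],[0.55,0.77,0.176,0,0],[0.55,0.77,0.176,0.1,0],[0.55,0.77,0.176,0.22,0],[0.55,0.77,0.176,0.3,0],[0.55,0.77,0.176,0.3,0],[0.55,0.77,0.176,0.3,0]],
  ],
)

```text
time_s: 14.9
eef_pos: [602.3, 177.2, 172.7]
tcp_rot: [-2.19, -2.251, 0.004]
ft_force: [0.2, -0.6, 1.2]
opening: 66.2
finger_force: 0.0
```

```bash
python3 - <<'E'
from h import *
state();go(602,183,46,92)
for r in cups("side"): print(*r)
E
```

```text
t 14.90 q [ 0.2  0.3  0.2  1.5 -0.   1.7] [602.3 177.2 172.7] F [ 0.2 -0.6  1.2] open 66.2 f 0.0
go (602, 183, 46, 92) -> [0.0199, 0.0006, 0.4223] roll -0.0011 | cur [602.3 177.2 172.7] yaw 91.6
0.8 [603.8 182.8] 0.908695652173913 39.0 0 58.14641372261328
0.76 [ 559.8 -128.7] 0.9098901098901099 33.0 130 188.04626447448192
0.76 [549.7 281.3] 0.9542743538767395 166.0 0 58.03207099883666
0.72 [490.8 220.5] 0.9255533199195171 171.0 0 57.69871154963266
0.7 [501.7 410.1] 0.9055944055944056 38.0 0 57.37647299540879
0.56 [ 655.4 -128.6] 0.9105882352941177 35.0 130 188.2093370130454
```

Emit:
servo_tool(
  deltas=[
    [[0.55,0.018,0.0,0.1,0],[0.55,0.018,0.0,0.22,0],[0.55,0.018,0.0,0.33,0],[0.55,0.018,0.0,0.4,0],[0.55,0.018,0.0,0.42,0],[0.55,0.018,0.0,0.42,0]],
  ],
)

```text
time_s: 15.6
eef_pos: [603.9, 182.5, 48.9]
tcp_rot: [2.191, 2.25, 0.002]
ft_force: [-0.1, -0.1, 0.1]
opening: 65.8
finger_force: 0.0
```

Emit:
servo_tool(
  deltas=[
    [[-0.5,0,0,0,0],[-0.5,0,0,0,0],[-0.5,0,0,0,0],[-0.5,0,0,0,0],[-0.5,0,0,0,0]],
  ],
)

```text
time_s: 16.1
eef_pos: [604.8, 183.5, 50.9]
tcp_rot: [2.188, 2.25, 0.006]
ft_force: [-2.1, -0.4, 4.0]
opening: 47.8
finger_force: 31.1
```

```bash
python3 -c "
from h import *
state();go(653,-46,262,92)"
```

```text
t 16.10 q [ 0.2  0.4  0.1  1.3 -0.   1.7] [604.8 183.5  50.9] F [-2.1 -0.4  4. ] open 47.8 f 31.1
go (653, -46, 262, 92) -> [-0.7691, 0.1428, -0.7032] roll -0.0011 | cur [604.8 183.5  50.9] yaw 91.6
```

Emit:
servo_tool(
  deltas=[
    [[-0.5,0,0,-0.15,0],[-0.5,0,0,-0.3,0],[-0.5,0,0,-0.45,0],[-0.5,-0.08,0.03,-0.58,0],[-0.5,-0.2,0.06,-0.66,0],[-0.5,-0.34,0.09,-0.7,0],[-0.5,-0.48,0.12,-0.7,0],[-0.5,-0.62,0.14,-0.7,0]],
  ],
)

```text
time_s: 16.9
eef_pos: [651.3, -2.9, 259.2]
tcp_rot: [2.188, 2.251, 0.004]
ft_force: [0.8, 0.4, -1.6]
opening: 48.0
finger_force: 31.9
```

Emit:
servo_tool(
  deltas=[
    [[-0.5,-0.09,0.002,0,0],[-0.5,-0.14,0.003,0,0],[-0.5,-0.15,0.003,0,0],[-0.5,-0.15,0.003,0,0]],
  ],
)

```text
time_s: 17.3
eef_pos: [652.2, -45.8, 257.7]
tcp_rot: [-2.19, -2.252, -0.001]
ft_force: [-0.6, -0.0, -1.6]
opening: 48.0
finger_force: 31.9
```

```bash
python3 -c "
from h import *
state();go(653,-46,181,92)"
```

```text
t 17.30 q [-0.2  0.4  0.5  1.7  0.   1.4] [652.2 -45.8 257.7] F [-0.6 -0.  -1.6] open 48.0 f 31.9
go (653, -46, 181, 92) -> [-0.0011, 0.0025, 0.2556] roll -0.0011 | cur [652.2 -45.8 257.7] yaw 91.6
```

Emit:
servo_tool(
  deltas=[
    [[-0.5,0,0,0.09,0],[-0.5,0,0,0.17,0],[-0.5,0,0,0.21,0],[-0.5,0,0,0.23,0],[-0.5,0,0,0.24,0],[-0.5,0,0,0.246,0],[-0.5,0,0,0.252,0],[-0.5,0,0,0.252,0]],
  ],
)

```text
time_s: 18.1
eef_pos: [652.7, -46.5, 182.7]
tcp_rot: [2.19, 2.251, 0.001]
ft_force: [0.6, 0.1, -0.7]
opening: 47.6
finger_force: 31.9
```

Emit:
servo_tool(
  deltas=[
    [[-0.5,0,0,0.004,0],[-0.5,0,0,0.006,0],[-0.5,0,0,0.006,0]],
  ],
)

```text
time_s: 18.4
eef_pos: [652.6, -46.5, 181.0]
tcp_rot: [2.19, 2.251, 0.001]
ft_force: [0.3, 0.2, 1.9]
opening: 47.9
finger_force: 32.0
```

Emit:
servo_tool(
  deltas=[
    [[0.5,0,0,0,0],[0.5,0,0,0,0],[0.5,0,0,0,0],[0.5,0,0,-0.06,0],[0.5,0,0,-0.16,0],[0.5,0,0,-0.25,0],[0.5,0.1,-0.05,-0.28,0],[0.5,0.25,-0.1,-0.28,0]],
  ],
)

```text
time_s: 19.2
eef_pos: [621.5, 26.1, 266.5]
tcp_rot: [2.192, 2.244, 0.004]
ft_force: [1.2, 1.5, -0.5]
opening: 63.9
finger_force: 0.0
```

```bash
python3 - <<'E'
from h import *
state()
for r in cups("side"): print(*r)
go(503,410,170,92)
E
```

```text
t 19.20 q [-0.1  0.3  0.4  1.7 -0.   1.5] [621.5  26.1 266.5] F [ 1.2  1.5 -0.5] open 63.9 f 0.0
0.87 [491.2 223. ] 0.9301397205588823 148.0 0 58.573755978726396
0.85 [535.5 435. ] 0.8432055749128919 41.0 0 57.397379981455934
0.8 [653.  -49.4] 0.6311111111111111 30.0 130 187.53885983631207
0.61 [ 558.2 -131.7] 0.9393258426966292 30.0 130 187.89648719653405
0.56 [549.7 281.3] 0.89738430583501 146.5 0 58.25488073922376
go (503, 410, 170, 92) -> [1.2696, -0.3441, 0.3218] roll -0.0003 | cur [618.7  32.5 265.6] yaw 91.9
```

Cup D was knocked aside, to about (535,435). I move nearer and re-measure.

Emit:
servo_tool(
  deltas=[
    [[0.55,0.99,-0.28,0,0],[0.55,0.99,-0.28,0,0],[0.55,0.99,-0.28,0,0],[0.55,0.99,-0.28,0.1,0],[0.55,0.99,-0.28,0.2,0],[0.55,0.99,-0.28,0.25,0],[0.55,0.99,-0.28,0.25,0],[0.55,0.99,-0.28,0.25,0]],
  ],
)

```text
time_s: 20.1
eef_pos: [524.7, 324.4, 184.7]
tcp_rot: [-2.183, -2.255, 0.01]
ft_force: [0.1, 0.4, -0.6]
opening: 66.4
finger_force: 0.0
```

```bash
python3 - <<'E'
from h import *
state()
for n in("wrist","side","top"):
    for r in cups(n): print(n,*r)
go(535,435,46,92)
E
```

```text
t 20.10 q [0.4 0.3 0.2 1.5 0.  2. ] [524.7 324.4 184.7] F [ 0.1  0.4 -0.6] open 66.4 f 0.0
wrist 0.9 [490.7 221. ] 0.9704658901830283 125.0 0 57.37137599299746
wrist 0.88 [536.6 435.4] 0.940657334144857 37.0 0 58.024001110066365
wrist 0.67 [550.7 279.3] 0.9588815789473685 148.0 0 57.69693437032574
side 0.89 [535.5 436.6] 0.915807560137457 43.0 0 57.5258743996954
side 0.78 [490.  220.2] 0.9169960474308301 149.0 0 58.1211230362815
side 0.71 [550.2 280.6] 0.8705179282868526 149.0 0 57.92854202337562
side 0.57 [651.9 -45.2] 0.17035398230088494 29.0 130 161.23683304006443
side 0.32 [311.  414.2] 0.7305389221556886 58.0 0 43.53005871727078
top 0.68 [ 651.2 -121.6] 0.8828451882845189 30.0 130 187.792165064126
top 0.66 [ 555.6 -127.9] 0.9243697478991597 29.0 130 188.42562073670496
top 0.65 [547.3 282.1] 0.914572864321608 111.0 0 57.86816145163657
top 0.56 [489.5 227. ] 0.772020725388601 111.0 0 58.12132580709529
top 0.52 [649.3 -41.5] 0.8632478632478633 30.0 130 187.90468084577537
go (535, 435, 46, 92) -> [0.3779, 0.0275, 0.4826] roll -0.0014 | cur [529.3 321.3 190.7] yaw 91.5
```

Emit:
servo_tool(
  deltas=[
    [[0.55,0.16,0.01,0,0],[0.55,0.31,0.025,0,0],[0.55,0.381,0.031,0.05,0],[0.55,0.381,0.031,0.18,0],[0.55,0.381,0.031,0.31,0],[0.55,0.381,0.031,0.42,0],[0.55,0.381,0.031,0.475,0],[0.55,0.381,0.031,0.475,0]],
  ],
)

```text
time_s: 21.2
eef_pos: [532.9, 434.8, 43.5]
tcp_rot: [-2.191, -2.25, 0.009]
ft_force: [-0.3, -0.1, -0.2]
opening: 65.9
finger_force: 0.0
```

Emit:
servo_tool(
  deltas=[
    [[-0.5,0,0,0,0],[-0.5,0,0,0,0],[-0.5,0,0,0,0],[-0.5,0,0,0,0],[-0.5,0,0,0,0]],
  ],
)

```text
time_s: 21.7
eef_pos: [535.5, 437.7, 49.3]
tcp_rot: [2.19, 2.251, 0.007]
ft_force: [0.7, 0.6, 5.2]
opening: 47.9
finger_force: 31.5
```

```bash
python3 -c "
from h import *
state();go(557,-49,262,92)"
```

```text
t 21.70 q [ 0.6  0.5  0.3  1.3 -0.   2.1] [535.5 437.7  49.3] F [0.7 0.6 5.2] open 47.9 f 31.5
go (557, -49, 262, 92) -> [-1.6222, 0.0294, -0.7125] roll -0.0011 | cur [535.5 437.7  49.3] yaw 91.6
```

Emit:
servo_tool(
  deltas=[
    [[-0.5,0,0,-0.15,0],[-0.5,0,0,-0.3,0],[-0.5,0,0,-0.45,0],[-0.5,-0.1,0,-0.58,0],[-0.5,-0.22,0,-0.67,0],[-0.5,-0.37,0.01,-0.71,0],[-0.5,-0.52,0.02,-0.71,0],[-0.5,-0.67,0.03,-0.71,0]],
  ],
)

```text
time_s: 22.5
eef_pos: [548.7, 234.8, 260.5]
tcp_rot: [2.189, 2.252, 0.002]
ft_force: [0.1, -0.4, -0.5]
opening: 48.2
finger_force: 31.6
```

Emit:
servo_tool(
  deltas=[
    [[-0.5,-0.15,0,0,0],[-0.5,-0.3,0,0,0],[-0.5,-0.45,0,0,0],[-0.5,-0.6,0,0,0],[-0.5,-0.75,0,0,0],[-0.5,-0.86,0,0,0],[-0.5,-0.93,0,0,0],[-0.5,-0.95,0,0,0]],
  ],
)

```text
time_s: 23.3
eef_pos: [556.2, -51.0, 259.1]
tcp_rot: [-2.194, -2.248, 0.001]
ft_force: [0.5, 0.7, -1.2]
opening: 48.1
finger_force: 31.6
```

```bash
python3 - <<'E'
from h import *
state();go(557,-47,181,92)
for r in cups("wrist"): print(*r)
E
```

```text
t 23.30 q [-0.2  0.1  0.2  1.6 -0.   1.3] [556.2 -51.  259.1] F [ 0.5  0.7 -1.2] open 48.1 f 31.6
go (557, -47, 181, 92) -> [0.0134, 0.0031, 0.2604] roll -0.0017 | cur [556.2 -51.  259.1] yaw 91.4
0.75 [649.2 -44. ] 0.9581140350877193 36.0 130 185.58900526338462
0.75 [551.8 -81.4] 0.3995646766169154 32.0 130 265.57623058321406
0.62 [ 650.9 -121.4] 0.4250312891113892 31.0 130 185.37860403305388
```

Emit:
servo_tool(
  deltas=[
    [[-0.5,0.013,0.003,0.09,0],[-0.5,0.013,0.003,0.17,0],[-0.5,0.013,0.003,0.21,0],[-0.5,0.013,0.003,0.235,0],[-0.5,0.013,0.003,0.245,0],[-0.5,0.013,0.003,0.251,0],[-0.5,0.013,0.003,0.257,0],[-0.5,0.013,0.003,0.257,0]],
  ],
)

```text
time_s: 24.2
eef_pos: [557.8, -44.9, 183.3]
tcp_rot: [2.19, 2.251, 0.001]
ft_force: [0.2, -1.0, -0.7]
opening: 48.1
finger_force: 31.5
```

Emit:
servo_tool(
  deltas=[
    [[-0.5,0,0,0.004,0],[-0.5,0,0,0.006,0],[-0.5,0,0,0.006,0]],
  ],
)

```text
time_s: 24.5
eef_pos: [557.4, -44.9, 180.8]
tcp_rot: [2.19, 2.252, 0.0]
ft_force: [0.3, -0.6, -0.1]
opening: 48.0
finger_force: 31.5
```

Not touching yet, so I go 2–3 mm further.

Emit:
servo_tool(
  deltas=[
    [[-0.5,0,0,0.004,0],[-0.5,0,0,0.007,0],[-0.5,0,0,0.007,0]],
  ],
)

```text
time_s: 24.8
eef_pos: [557.5, -44.9, 179.3]
tcp_rot: [2.19, 2.251, 0.0]
ft_force: [-0.6, 0.3, 2.2]
opening: 47.8
finger_force: 31.8
```

Emit:
servo_tool(
  deltas=[
    [[0.5,0,0,0,0],[0.5,0,0,0,0],[0.5,0,0,0,0],[0.5,0,0,-0.06,0],[0.5,0,0,-0.16,0],[0.5,0,0,-0.25,0],[0.5,0.1,0.05,-0.28,0],[0.5,0.25,0.13,-0.28,0]],
  ],
)

```text
time_s: 25.6
eef_pos: [595.1, 28.9, 266.1]
tcp_rot: [2.192, 2.243, 0.005]
ft_force: [1.0, -0.1, 0.2]
opening: 64.3
finger_force: 0.0
```

```bash
python3 - <<'E'
from h import *
state();go(603,60,240,92)
im,d=robot.read_camera("side");save("pics/s3.png",im[80:280,230:470])
for r in cups("side",im,d): print(*r)
for n in("side","wrist"):
    if n=="wrist": robot.read_camera(n)
    for l in("shelf_rail","door_edge","door_hinge","toggle_tip"):
        for r in robot.landmark_of(n,l)[:1]: print(n,l,r["confidence"],r["uv"],atz(cam(n),[r["uv"]],dict(shelf_rail=160,toggle_tip=190).get(l,205)))
E
```

```text
t 25.60 q [-0.1  0.2  0.3  1.7 -0.   1.5] [595.1  28.9 266.1] F [ 1.  -0.1  0.2] open 64.3 f 0.0
go (603, 60, 240, 92) -> [0.1032, 0.0281, 0.087] roll -0.0019 | cur [595.1  28.9 266.1] yaw 91.3
0.91 [550.2 280.5] 0.9176706827309237 146.0 0 57.9257244384014
0.84 [557.1 -46.3] 0.8668076109936576 30.0 130 187.4858109034457
0.71 [ 560.5 -130.5] 0.8775510204081632 31.0 130 188.29243123499847
0.69 [652.3 -47.9] 0.9271948608137045 29.0 130 188.11016781408551
0.57 [489.9 221.9] 0.9330708661417323 145.5 0 58.42970995385714
side shelf_rail 0.92 [316.8, 195.2] [[594.2  11.1 160. ]]
side door_edge 0.6 [356.5, 207.9] [[466.7  36.5 205. ]]
side door_hinge 0.59 [387.3, 146.5] [[ 497.  -201.1  205. ]]
side toggle_tip 0.49 [396.8, 166.2] [[ 448.  -158.4  190. ]]
wrist shelf_rail 0.86 [329.4, 239.0] [[601.3   1.3 160. ]]
wrist door_edge 0.85 [139.0, 229.9] [[465.5  27.1 205. ]]
```

View pics/s3.png

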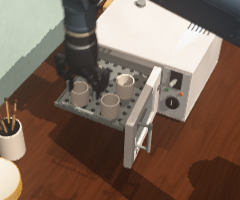

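Four cups stand upright on the shelf (crop pixels about (80,92), (108,105) and (125,83), with the fourth behind the gripper). Next I get in front of the rail with the fingers shut.

Emit:
servo_tool(
  deltas=[
    [[-1,0.06,0.025,0,0],[-1,0.06,0.025,0,0],[-1,0.06,0.025,0,0],[-1,0.06,0.025,0.1,0],[-1,0.06,0.025,0.2,0],[-1,0.06,0.025,0.28,0],[-1,0.06,0.025,0.3,0],[-1,0.06,0.025,0.3,0]],
  ],
)

```text
time_s: 26.95
eef_pos: [599.8, 48.0, 171.4]
tcp_rot: [-2.19, -2.25, 0.003]
ft_force: [-0.1, -0.4, 0.9]
opening: -0.2
finger_force: 0.0
```

```bash
python3 - <<'E'
from h import *
state();go(602,18,174)
E
```

```text
t 26.95 q [-0.   0.2  0.1  1.5 -0.   1.5] [599.8  48.  171.4] F [-0.1 -0.4  0.9] open -0.2 f 0.0
go (602, 18, 174, None) -> [-0.1001, 0.0048, -0.0086] roll 0 | cur [599.8  48.  171.4] yaw 91.6
```

Emit:
servo_tool(
  deltas=[
    [[-1,-0.05,0.004,0,0],[-1,-0.08,0.004,0,0],[-1,-0.1,0.004,0,0],[-1,-0.115,0.004,0,0],[-1,-0.13,0.004,0,0],[-1,-0.15,0.004,0,0],[-1,-0.175,0.004,0,0],[-1,-0.2,0.004,0,0]],
  ],
)

```text
time_s: 27.75
eef_pos: [603.9, -11.7, 172.7]
tcp_rot: [2.19, 2.252, 0.001]
ft_force: [-0.1, 1.8, 1.5]
opening: -0.3
finger_force: 1.0
```

Emit:
servo_tool(
  deltas=[
    [[-1,-0.03,0,0,0],[-1,-0.06,0,0,0],[-1,-0.09,0,0,0],[-1,-0.12,0,0,0],[-1,-0.15,0,0,0],[-1,-0.18,0,0,0],[-1,-0.205,0,0,0],[-1,-0.22,0,0,0]],
  ],
)

```text
time_s: 28.55
eef_pos: [605.2, -78.5, 172.4]
tcp_rot: [-2.191, -2.251, 0.001]
ft_force: [1.3, 1.9, -0.1]
opening: -0.2
finger_force: 0.9
```

```bash
python3 - <<'E'
from h import *
state();go(610,-193,174)
for r in cups("side"): print(*r)
for r in robot.landmark_of("side","shelf_rail")[:1]: print(r["confidence"],r["uv"],atz(cam("side"),[r["uv"]],160))
E
```

```text
t 28.55 q [-0.2  0.3  0.2  1.5 -0.   1.3] [605.2 -78.5 172.4] F [ 1.3  1.9 -0.1] open -0.2 f 0.9
go (610, -193, 174, None) -> [-0.3821, 0.0056, -0.0053] roll 0 | cur [605.2 -78.5 172.4] yaw 91.5
0.86 [ 561.3 -143.1] 0.8085585585585585 31.0 130 187.6627598852255
0.83 [ 558.  -224.1] 0.6052631578947368 34.0 130 187.38799986774418
0.73 [550.4 280.5] 0.9583333333333334 146.0 0 58.14967151218618
0.58 [491.3 223. ] 0.9163346613545816 146.0 0 58.47568935714255
0.84 [334.2, 171.7] [[597.4 -86.8 160. ]]
```

Emit:
servo_tool(
  deltas=[
    [[-1,-0.03,0,0,0],[-1,-0.06,0,0,0],[-1,-0.1,0,0,0],[-1,-0.14,0,0,0],[-1,-0.18,0,0,0],[-1,-0.22,0,0,0],[-1,-0.26,0,0,0],[-1,-0.29,0,0,0]],
  ],
)

```text
time_s: 29.5
eef_pos: [608.0, -165.9, 172.5]
tcp_rot: [2.191, 2.251, -0.0]
ft_force: [0.2, 3.0, -1.7]
opening: 0.1
finger_force: 1.1
```

Emit:
servo_tool(
  deltas=[
    [[-1,-0.015,0,0,0],[-1,-0.03,0,0,0],[-1,-0.043,0,0,0],[-1,-0.056,0,0,0],[-1,-0.066,0,0,0],[-1,-0.074,0,0,0],[-1,-0.08,0,0,0],[-1,-0.085,0,0,0]],
  ],
)

```text
time_s: 30.3
eef_pos: [608.7, -189.9, 172.6]
tcp_rot: [2.19, 2.252, 0.0]
ft_force: [1.4, 1.6, -0.8]
opening: 0.6
finger_force: 0.8
```

Emit:
servo_tool(
  deltas=[
    [[-1,-0.005,0,0,0],[-1,-0.01,0,0,0],[-1,-0.015,0,0,0],[-1,-0.018,0,0,0]],
  ],
)

```text
time_s: 30.7
eef_pos: [608.7, -191.4, 172.7]
tcp_rot: [-2.184, -2.251, -0.008]
ft_force: [-1.0, 12.8, 1.8]
opening: -0.3
finger_force: 0.1
```

```bash
python3 - <<'E'
from h import *
state()
robot.read_camera("side")
for l in("shelf_rail","shelf_mid"):
  for r in robot.landmark_of("side",l)[:1]: print(r["confidence"],r["uv"],atz(cam("side"),[r["uv"]],160))
E
```

```text
t 30.70 q [-0.4  0.3  0.3  1.5  0.   1.1] [ 608.7 -191.4  172.7] F [-1.  12.8  1.8] open -0.3 f 0.1
0.79 [349.7, 147.8] [[ 606.3 -192.6  160. ]]
```

Force rose to 13 N at the expected place, so the shelf is at its stop. I back off and check.

Emit:
servo_tool(
  deltas=[
    [[-1,0.05,0,0,0],[-1,0.15,0,0,0],[-1,0.25,0,-0.1,0],[-1,0.35,0,-0.2,0],[-1,0.4,0,-0.3,0],[-1,0.4,0,-0.3,0]],
  ],
)

```text
time_s: 31.45
eef_pos: [607.5, -73.8, 269.4]
tcp_rot: [2.18, 2.248, 0.008]
ft_force: [1.0, -0.8, -0.1]
opening: 0.0
finger_force: 0.0
```

```bash
python3 - <<'E'
from h import *
state()
im,d=robot.read_camera("wrist");save("pics/w4.png",im);c=cam("wrist")
for l in("shelf_rail","door_edge","door_hinge","toggle_tip"):
    for r in robot.landmark_of("wrist",l)[:2]: print(l,r["confidence"],r["uv"],atz(c,[r["uv"]],dict(shelf_rail=160,toggle_tip=190).get(l,205)))
P=cloud(c,d,np.ones(d.shape,bool)); q=P[(P[:,2]>198)&(P[:,2]<211)&(P[:,0]<520)&(P[:,1]>-190)]
r=cv2.minAreaRect(q[:,:2].astype(np.float32));print("door top",r,cv2.boxPoints(r))
E
```

```text
t 31.45 q [-0.2  0.3  0.4  1.7 -0.   1.3] [607.5 -73.8 269.4] F [ 1.  -0.8 -0.1] open 0.0 f 0.0
shelf_rail 0.84 [322.0, 323.7] [[ 612.2 -201.1  160. ]]
shelf_rail 0.49 [127.7, 316.6] [[ 416.4 -197.7  160. ]]
door_edge 0.66 [87.0, 66.7] [[465.2  26.5 205. ]]
toggle_tip 0.67 [128.2, 316.3] [[ 441.9 -169.9  190. ]]
door top ((459.68792724609375, -75.6863021850586), (61.96898651123047, 201.57415771484375), 7.302481174468994) [[ 416.1   20.3]
 [ 441.8 -179.6]
 [ 503.2 -171.7]
 [ 477.6   28.2]]
```

View pics/w4.png

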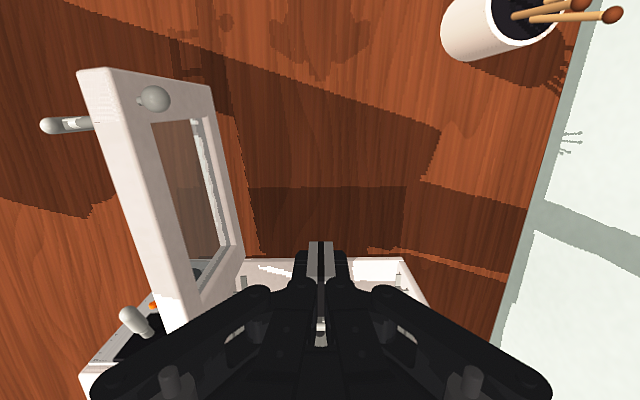

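The wrist view shows the shelf home inside the doorway. The door still stands open: edge top at about (87,67), handle knob at (155,98), toggle at (128,316). Door angle is about 1.65 rad. I go over the door to its outer side.

```bash
cat >> h.py <<'E'
H=np.array([494.,-200.])
def F(phi,r=150,extra=0):
    u=np.array([np.cos(.035+phi),np.sin(.035+phi)]); n=np.array([-u[1],u[0]])
    return H+r*u+(11+extra+14.5*abs(n[0])+11*abs(n[1]))*n
def doorpath(phis,z):
    o=robot.get_obs(); M=R.from_rotvec(o["tcp_rot"]).as_matrix()
    print("cur",o["eef_pos"])
    for p in phis:
        f=F(p); d=M.T@(np.array([*f,z])-o["eef_pos"])/300; print("%.2f"%p,f,[float(round(v,3)) for v in d])
E
python3 -c "
from h import *
state();f=F(1.654,extra=18);print(f,F(1.654));go(*f,265,92);go(*f,190,92)"
```

```text
t 31.70 q [-0.2  0.3  0.4  1.7 -0.   1.3] [604.8 -76.  260.9] F [0.4 0.5 0.7] open 0.2 f 0.0
[431.9 -56.3] [449.8 -54.2]
go (np.float64(431.92655979801856), np.float64(-56.317629661582025), 265, 92) -> [0.081, -0.5744, -0.0122] roll -0.0013 | cur [604.8 -76.  260.9] yaw 91.5
go (np.float64(431.92655979801856), np.float64(-56.317629661582025), 190, 92) -> [0.081, -0.5737, 0.2378] roll -0.0013 | cur [604.8 -76.  260.9] yaw 91.5
```

Emit:
servo_tool(
  deltas=[
    [[-1,0.04,-0.15,-0.02,0],[-1,0.07,-0.3,-0.02,0],[-1,0.08,-0.45,-0.02,0],[-1,0.08,-0.55,-0.02,0],[-1,0.08,-0.575,0,0],[-1,0.08,-0.575,0.1,0],[-1,0.08,-0.575,0.2,0],[-1,0.08,-0.575,0.235,0]],
  ],
)

```text
time_s: 32.5
eef_pos: [429.6, -56.1, 187.5]
tcp_rot: [-2.187, -2.246, 0.006]
ft_force: [-0.3, -0.5, -0.1]
opening: -0.0
finger_force: 0.0
```

```bash
python3 - <<'E'
from h import *
robot.read_camera("side");state()
doorpath(np.arange(1.6,-0.05,-.08),190)
E
```

```text
t 32.55 q [-0.3 -0.2 -0.3  1.5 -0.   1.3] [429.5 -55.9 187.1] F [-1.1 -0.2 -1.2] open 0.0 f 0.0
cur [429.5 -55.9 187.1]
1.60 [458.3 -52. ] [0.01, 0.096, -0.01]
1.52 [470.7 -49.6] [0.017, 0.138, -0.011]
1.44 [482.  -48.2] [0.021, 0.176, -0.011]
1.36 [493.5 -47.6] [0.022, 0.214, -0.011]
1.28 [505.  -47.8] [0.02, 0.252, -0.012]
1.20 [516.7 -49. ] [0.015, 0.291, -0.012]
1.12 [528.3 -51.2] [0.007, 0.33, -0.012]
1.04 [539.9 -54.3] [-0.004, 0.368, -0.013]
0.96 [551.2 -58.3] [-0.019, 0.405, -0.013]
0.88 [562.3 -63.3] [-0.036, 0.442, -0.013]
0.80 [573.1 -69.3] [-0.057, 0.477, -0.014]
0.72 [583.4 -76.1] [-0.081, 0.511, -0.014]
0.64 [593.2 -83.9] [-0.108, 0.543, -0.014]
0.56 [602.4 -92.5] [-0.137, 0.573, -0.015]
0.48 [ 610.9 -102. ] [-0.17, 0.6, -0.015]
0.40 [ 618.6 -112.2] [-0.204, 0.625, -0.015]
0.32 [ 625.5 -123.2] [-0.241, 0.647, -0.016]
0.24 [ 631.4 -134.7] [-0.28, 0.666, -0.016]
0.16 [ 636.4 -146.8] [-0.321, 0.681, -0.016]
0.08 [ 640.3 -159.4] [-0.363, 0.693, -0.016]
-0.00 [ 643.1 -172.3] [-0.407, 0.701, -0.016]
```

Emit:
servo_tool(
  deltas=[
    [[-1,0.005,0.05,0,0],[-1,0.01,0.09,0,0],[-1,0.017,0.138,0,0],[-1,0.021,0.176,0,0],[-1,0.022,0.214,0,0],[-1,0.02,0.252,0,0],[-1,0.015,0.291,0,0],[-1,0.007,0.33,0,0]],
  ],
)

```text
time_s: 33.35
eef_pos: [531.9, -51.4, 192.2]
tcp_rot: [-2.19, -2.252, 0.001]
ft_force: [-1.3, 0.5, 0.7]
opening: 0.1
finger_force: 0.9
```

```bash
python3 - <<'E'
from h import *
robot.read_camera("side");state()
for r in robot.landmark_of("side","door_edge")[:1]:
    p=atz(cam("side"),[r["uv"]],205)[0]; print(p,np.arctan2(*(p[:2]-H)[::-1])-.035)
doorpath(np.arange(1.12,-0.05,-.08),188)
E
```

```text
t 33.40 q [-0.2  0.1 -0.   1.5  0.   1.3] [533.9 -51.8 192. ] F [ 2.1 -0.9  0.6] open 0.0 f 0.0
[589.3  14.5 205. ] 1.1176144757486657
cur [532.9 -51.4 192. ]
1.12 [528.3 -51.2] [0.001, -0.015, 0.013]
1.04 [539.9 -54.3] [-0.01, 0.023, 0.013]
0.96 [551.2 -58.3] [-0.025, 0.06, 0.013]
0.88 [562.3 -63.3] [-0.042, 0.097, 0.014]
0.80 [573.1 -69.3] [-0.063, 0.132, 0.014]
0.72 [583.4 -76.1] [-0.087, 0.166, 0.014]
0.64 [593.2 -83.9] [-0.114, 0.198, 0.014]
0.56 [602.4 -92.5] [-0.143, 0.228, 0.014]
0.48 [ 610.9 -102. ] [-0.176, 0.255, 0.014]
0.40 [ 618.6 -112.2] [-0.211, 0.28, 0.014]
0.32 [ 625.5 -123.2] [-0.248, 0.302, 0.014]
0.24 [ 631.4 -134.7] [-0.287, 0.32, 0.014]
0.16 [ 636.4 -146.8] [-0.327, 0.336, 0.014]
0.08 [ 640.3 -159.4] [-0.37, 0.348, 0.014]
-0.00 [ 643.1 -172.3] [-0.413, 0.356, 0.014]
```

The door follows as modelled (1.12 rad).

Emit:
servo_tool(
  deltas=[
    [[-1,-0.01,0.023,0.005,0],[-1,-0.025,0.06,0.005,0],[-1,-0.042,0.097,0.005,0],[-1,-0.063,0.132,0.005,0],[-1,-0.087,0.166,0.005,0],[-1,-0.114,0.198,0.005,0],[-1,-0.143,0.228,0.005,0],[-1,-0.176,0.255,0.005,0]],
  ],
)

```text
time_s: 34.25
eef_pos: [609.4, -102.1, 191.2]
tcp_rot: [-2.19, -2.252, -0.0]
ft_force: [-2.0, 0.6, 2.1]
opening: -0.1
finger_force: 0.8
```

```bash
python3 - <<'E'
from h import *
robot.read_camera("side");state()
for r in robot.landmark_of("side","door_edge")[:1]:
    p=atz(cam("side"),[r["uv"]],205)[0]; print(p,np.arctan2(*(p[:2]-H)[::-1])-.035)
doorpath([.48,.42,.36,.3,.24,.18,.14,.11,.08,.06,.04,.02,0,-.02],190)
E
```

```text
t 34.30 q [-0.3  0.3  0.2  1.5 -0.   1.3] [ 610.9 -104.   191.1] F [ 2.4 -2.3  0.2] open -0.1 f 0.0
[694.3 -79.3 205. ] 0.5074259276302374
cur [ 610.3 -103.1  190.9]
0.48 [ 610.9 -102. ] [0.004, 0.002, 0.003]
0.42 [ 616.8 -109.6] [-0.022, 0.021, 0.003]
0.36 [ 622.2 -117.6] [-0.049, 0.038, 0.003]
0.30 [ 627.1 -126. ] [-0.078, 0.054, 0.003]
0.24 [ 631.4 -134.7] [-0.107, 0.068, 0.003]
0.18 [ 635.2 -143.7] [-0.138, 0.08, 0.003]
0.14 [ 637.5 -149.9] [-0.158, 0.086, 0.003]
0.11 [ 639.  -154.6] [-0.174, 0.091, 0.003]
0.08 [ 640.3 -159.4] [-0.19, 0.095, 0.003]
0.06 [ 641.1 -162.6] [-0.201, 0.098, 0.003]
0.04 [ 641.9 -165.8] [-0.212, 0.1, 0.003]
0.02 [ 642.5 -169. ] [-0.222, 0.102, 0.003]
0.00 [ 643.1 -172.3] [-0.233, 0.103, 0.003]
-0.02 [ 643.6 -175.5] [-0.244, 0.105, 0.003]
```

Emit:
servo_tool(
  deltas=[
    [[-1,-0.022,0.02,0,0],[-1,-0.049,0.038,0,0],[-1,-0.078,0.054,0,0],[-1,-0.105,0.068,0,0],[-1,-0.125,0.076,0,0],[-1,-0.143,0.082,0,0],[-1,-0.158,0.086,0,0],[-1,-0.17,0.09,0,0]],
  ],
)

```text
time_s: 35.15
eef_pos: [637.7, -152.6, 191.0]
tcp_rot: [2.19, 2.252, 0.0]
ft_force: [-3.5, 0.9, 6.0]
opening: 0.2
finger_force: 0.7
```

Emit:
servo_tool(
  deltas=[
    [[-1,-0.008,0.002,0,0],[-1,-0.016,0.004,0,0],[-1,-0.024,0.006,0,0],[-1,-0.032,0.008,0,0],[-1,-0.04,0.01,0,0],[-1,-0.048,0.011,0,0],[-1,-0.055,0.012,0,0],[-1,-0.06,0.012,0,0]],
  ],
)

```text
time_s: 35.95
eef_pos: [639.9, -161.2, 191.1]
tcp_rot: [-2.174, -2.247, -0.015]
ft_force: [-7.1, 20.8, 10.2]
opening: -0.2
finger_force: 10.2
```

```bash
python3 - <<'E'
from h import *
robot.read_camera("side");state()
for r in robot.landmark_of("side","door_edge")[:1]:
    p=atz(cam("side"),[r["uv"]],205)[0]; print(p,np.arctan2(*(p[:2]-H)[::-1])-.035)
E
```

```text
t 36.00 q [-0.3  0.4  0.4  1.6  0.   1.2] [ 639.9 -161.5  191.1] F [-7.8 17.8 10.4] open 0.0 f 8.5
[ 719.2 -169.9  205. ] 0.09782783395818312
```

```bash
python3 - <<'E'
from h import *
im,d=robot.read_camera("wrist");save("pics/w5.png",im);state()
E
```

```text
t 36.10 q [-0.3  0.4  0.4  1.6  0.   1.2] [ 640.  -161.7  191.1] F [-7.4 15.6  9.3] open -0.3 f 8.2
```

View pics/w5.png

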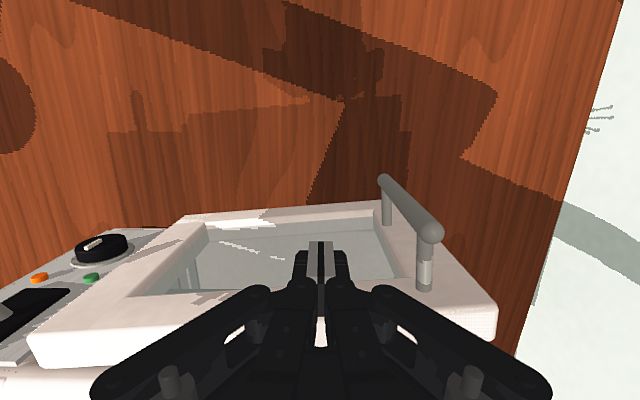

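Emit:
servo_tool(
  deltas=[
    [[-1,-0.004,0,0,0],[-1,-0.008,0,0,0],[-1,-0.012,0,0,0],[-1,-0.016,0,0,0],[-1,-0.016,0,0,0],[-1,-0.016,0,0,0]],
  ],
)

```text
time_s: 36.7
eef_pos: [642.0, -173.5, 191.1]
tcp_rot: [-2.188, -2.253, -0.003]
ft_force: [-2.4, 2.1, 5.9]
opening: 0.2
finger_force: 2.0
```

It passed the catch: the force dropped to 2 N and the tool moved on to where the shut door's face should be. I press lightly, back off and check.

Emit:
servo_tool(
  deltas=[
    [[-1,-0.006,0,0,0],[-1,-0.01,0,0,0],[-1,-0.01,0,0,0]],
  ],
)

```text
time_s: 37.0
eef_pos: [642.0, -173.6, 191.2]
tcp_rot: [-2.184, -2.252, -0.009]
ft_force: [-2.0, 8.6, 6.7]
opening: -0.5
finger_force: 4.1
```

Emit:
servo_tool(
  deltas=[
    [[-1,0.06,0,0,0],[-1,0.15,0,0,0],[-1,0.2,-0.05,-0.1,0],[-1,0.2,-0.2,-0.25,0],[-1,0.2,-0.35,-0.25,0],[-1,0.2,-0.4,-0.25,0],[-1,0.2,-0.4,-0.25,0],[-1,0.2,-0.4,-0.25,0]],
  ],
)

```text
time_s: 37.8
eef_pos: [520.6, -120.9, 264.8]
tcp_rot: [2.19, 2.252, 0.001]
ft_force: [0.7, 0.1, -0.1]
opening: -0.3
finger_force: 0.0
```

```bash
python3 - <<'E'
from h import *
im,d=robot.read_camera("wrist");save("pics/w6.png",im);state();c=cam("wrist")
for l in("door_edge","door_hinge","toggle_tip"):
    for r in robot.landmark_of("wrist",l)[:2]: print(l,r["confidence"],r["uv"],atz(c,[r["uv"]],dict(toggle_tip=190).get(l,205)))
sm,sd=robot.read_camera("side");s=cam("side")
for l in("door_edge","toggle_tip"):
    for r in robot.landmark_of("side",l)[:2]:
        p=atz(s,[r["uv"]],205 if l=="door_edge" else 190)[0]; print(l,r["confidence"],p,np.arctan2(*(p[:2]-H)[::-1])-.035)
P=cloud(c,d,np.ones(d.shape,bool)); q=P[(P[:,2]>150)&(P[:,2]<203)&(abs(P[:,1]+180)<40)]
for x in range(510,720,30):
    k=q[abs(q[:,0]-x)<5]; print(x,len(k),np.percentile(k[:,1],[50,90]) if len(k)>10 else "")
k=P[(P[:,0]>420)&(P[:,0]<462)&(P[:,1]>-190)&(P[:,1]<-140)&(P[:,2]>170)&(P[:,2]<215)]; print("tog",np.percentile(k,[2,50,98],axis=0) if len(k) else 0)
E
```

```text
t 37.85 q [-0.3  0.1  0.1  1.6  0.   1.2] [ 521.  -121.   264.5] F [ 0.1 -0.8 -0.5] open 0.2 f 0.0
door_edge 0.59 [574.5, 319.1] [[ 726.8 -193.6  205. ]]
toggle_tip 0.95 [222.4, 273.9] [[ 442.1 -168.8  190. ]]
door_edge 0.66 [ 725.2 -186.4  205. ] 0.023784040883318883
510 0 
540 0 
570 118 [-193.6 -193. ]
600 262 [-186.2 -185.2]
630 369 [-185.1 -184.2]
660 360 [-184.  -183.1]
690 1524 [-156.6 -142.5]
tog [[ 436.9 -188.9  183.2]
 [ 444.6 -171.4  192. ]
 [ 449.2 -161.3  196.8]]
```

View pics/w6.png

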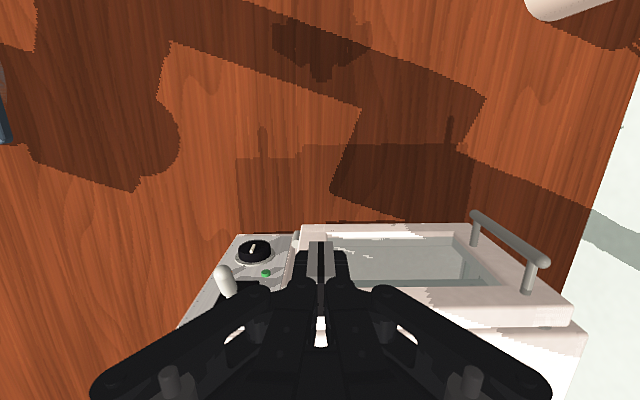

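The door face is parallel to the oven front (slope 0.037 against yaw 0.035), so it is shut. The toggle tip is at about (442,-169), pixel (222,274). Now to the switch.

```bash
python3 -c "
from h import *
go(443,-167,262);go(443,-167,193)"
```

```text
go (443, -167, 262, None) -> [-0.1455, -0.2637, 0.0099] roll 0 | cur [ 520.8 -121.1  264.9] yaw 91.6
go (443, -167, 193, None) -> [-0.1456, -0.2635, 0.2399] roll 0 | cur [ 520.8 -121.1  264.9] yaw 91.6
```

Emit:
servo_tool(
  deltas=[
    [[-1,-0.07,-0.13,0,0],[-1,-0.13,-0.24,0,0],[-1,-0.146,-0.264,0,0],[-1,-0.146,-0.264,0.04,0],[-1,-0.146,-0.264,0.09,0],[-1,-0.146,-0.264,0.13,0],[-1,-0.146,-0.264,0.15,0],[-1,-0.146,-0.264,0.17,0]],
  ],
)

```text
time_s: 38.95
eef_pos: [442.8, -165.7, 214.4]
tcp_rot: [-2.188, -2.252, -0.003]
ft_force: [-1.5, 6.0, 8.4]
opening: -0.4
finger_force: 4.4
```

Emit:
servo_tool(
  deltas=[
    [[-1,0,0,0.02,0],[-1,0,0,0.035,0],[-1,0,0,0.05,0],[-1,0,0,0.065,0],[-1,0,0,0.08,0],[-1,0,0,0.09,0],[-1,0,0,0.1,0],[-1,0,0,0.1,0]],
  ],
)

```text
time_s: 39.75
eef_pos: [442.6, -167.7, 188.3]
tcp_rot: [2.188, 2.249, 0.0]
ft_force: [-4.5, 2.7, 13.8]
opening: 0.2
finger_force: 6.4
```

Emit:
servo_tool(
  deltas=[
    [[-1,0,0,-0.08,0],[-1,0,0,-0.2,0],[-1,0.1,0,-0.28,0],[-1,0.25,0,-0.28,0],[-1,0.3,0,-0.28,0],[-1,0.3,0,-0.28,0]],
  ],
)

```text
time_s: 40.35
eef_pos: [439.9, -75.5, 269.1]
tcp_rot: [2.186, 2.255, 0.001]
ft_force: [1.1, -0.4, 0.3]
opening: -0.1
finger_force: 0.0
```

```bash
python3 - <<'E'
from h import *
im,d=robot.read_camera("wrist");save("pics/w7.png",im);state();c=cam("wrist")
for r in robot.landmark_of("wrist","toggle_tip")[:2]:
    u,v=map(int,r["uv"]);m=np.zeros(d.shape,bool);m[v-3:v+4,u-3:u+4]=1;print(r["confidence"],r["uv"],np.median(cloud(c,d,m),0))
P=cloud(c,d,np.ones(d.shape,bool)); q=P[(P[:,2]>150)&(P[:,2]<203)&(abs(P[:,1]+180)<40)]
for x in range(540,720,30):
    k=q[abs(q[:,0]-x)<5]; print(x,len(k),np.percentile(k[:,1],[50,90]) if len(k)>10 else "")
sm,sd=robot.read_camera("side");save("pics/s7.png",cv2.resize(sm[80:280,230:470],(720,600)))
E
```

```text
t 40.40 q [-0.3 -0.1 -0.1  1.6 -0.   1.2] [439.9 -76.7 268.7] F [ 0.2 -0.3 -0.5] open -0.1 f 0.0
540 0 
570 34 [-195.6 -195. ]
600 377 [-187.4 -186.4]
630 384 [-186.6 -185.5]
660 380 [-185.3 -184.1]
690 1630 [-158.  -143.8]
```

View pics/w7.png

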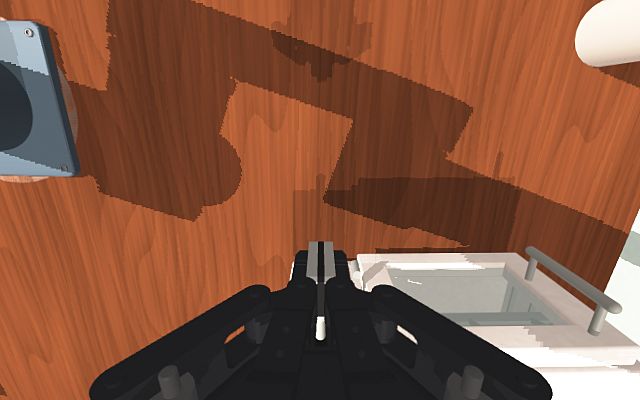

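View pics/s7.png

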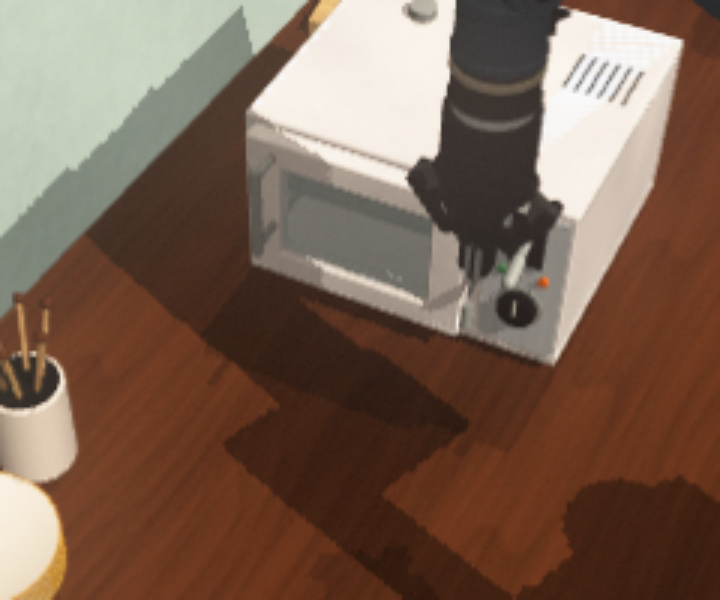

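The side crop shows the door closed and the lever end near (512,283). I compare that with where the up and down tips would project, and get a clearer view from further off.

Emit:
servo_tool(
  deltas=[
    [[-1,0.15,-0.1,0,0],[-1,0.3,-0.2,0,0],[-1,0.45,-0.3,0,0],[-1,0.6,-0.3,0,0],[-1,0.7,-0.3,0,0],[-1,0.7,-0.3,0,0]],
  ],
)

```text
time_s: 41.1
eef_pos: [343.6, 132.8, 268.4]
tcp_rot: [-2.184, -2.257, -0.001]
ft_force: [0.8, -1.2, 0.1]
opening: 0.0
finger_force: 0.0
```

```bash
python3 - <<'E'
from h import *
s=cam("side");print("up/down px",proj(s,[[440.5,-168,190],[440.5,-168,154]]).tolist())
sm,sd=robot.read_camera("side");state()
for r in robot.landmark_of("side","toggle_tip")[:2]: print(r["confidence"],r["uv"])
save("pics/s8.png",cv2.resize(sm[120:220,330:450],(720,600),interpolation=cv2.INTER_CUBIC))
E
```

```text
up/down px [[400.89520250181033, 164.94848631439555], [399.6170341077335, 174.66742668474018]]
t 41.15 q [ 0.2 -0.4 -0.2  1.7 -0.   1.7] [343.9 131.  268.3] F [ 0.8 -0.3  0.3] open -0.0 f 0.0
```

View pics/s8.png

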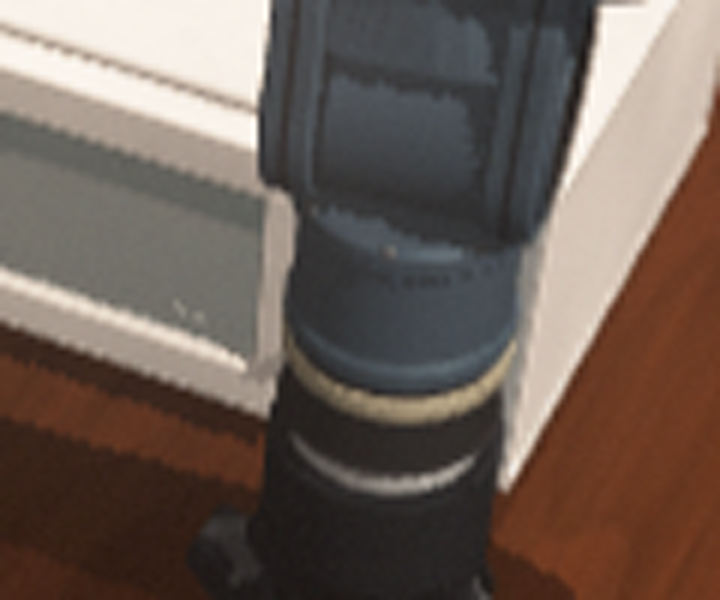

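The arm now hides the switch, but the earlier side picture had the tip at (400.7,174.3) against a predicted "down" position of (399.6,174.7). I confirm with the top camera's depth.

```bash
python3 - <<'E'
from h import *
t=cam("top");im,d=robot.read_camera("top")
P=cloud(t,d,np.ones(d.shape,bool))
k=P[(abs(P[:,0]-441)<6)&(P[:,1]>-195)&(P[:,1]<-155)]
print(k[np.argsort(k[:,1])])
for y in[(600,),(630,),(660,),(715,)]:
    q=P[(abs(P[:,0]-y[0])<6)&(P[:,2]>195)&(P[:,2]<210)&(P[:,1]>-230)&(P[:,1]<-120)];print(y,q[:,1].max() if len(q) else None)
for r in robot.landmark_of("top","door_edge")[:1]: print(r,atz(t,[r["uv"]],205))
z=np.load("top0.npz")["im"].astype(int)
for l in("saucers","brushpot","waterbowl"):
    for r in robot.find_in("top",l)[:1]: print(l,r)
E
```

```text
[[ 446.4 -194.1  174. ]
 [ 443.2 -194.   173.5]
 [ 440.  -193.6  174.7]
 [ 443.4 -191.9  167.5]
 [ 446.6 -191.9  168.3]
 [ 440.2 -191.6  168.8]
 [ 437.  -191.5  168.1]
 [ 437.1 -188.5  167.1]
 [ 446.6 -188.3  170.6]
 [ 443.4 -188.   171.1]
 [ 440.2 -188.   170.4]
 [ 438.1 -187.1   -4.1]
 [ 446.8 -185.9  166. ]
 [ 443.6 -185.3  168.3]
 [ 440.3 -184.9  170. ]
 [ 437.  -184.3  172.4]
 [ 441.7 -182.7    1. ]
 [ 445.3 -182.4    4.3]
 [ 443.6 -182.2  167.7]
 [ 438.  -182.     4.7]
 [ 440.4 -181.8  169.1]
 [ 437.1 -181.6  169.8]
 [ 445.5 -179.4    0.2]
 [ 441.8 -179.3   -0.5]
 [ 440.5 -178.8  168.2]
 [ 443.7 -178.7  169. ]
 [ 437.3 -178.6  168.4]
 [ 438.1 -178.1    6.3]
 [ 438.3 -175.9   -3.1]
 [ 443.8 -175.9  166.7]
 [ 442.  -175.9   -2.1]
 [ 445.6 -175.8   -0.2]
 [ 440.5 -175.5  168.6]
 [ 437.3 -175.1  169.9]
 [ 440.8 -173.3  162.2]
 [ 444.  -173.3  163. ]
 [ 445.7 -172.4   -2.4]
 [ 438.4 -172.1   -2.2]
 [ 437.4 -172.1  168.8]
 [ 441.9 -171.4    3.4]
 [ 444.1 -170.1  162.9]
 [ 437.6 -169.9  162.4]
 [ 445.9 -169.4   -6.9]
 [ 440.7 -169.2  167.3]
 [ 438.5 -168.8   -4.5]
 [ 442.  -168.     1.7]
 [ 444.1 -166.8  163.2]
 [ 440.9 -166.8  162.7]
 [ 437.7 -166.7  162.1]
 [ 442.2 -164.6   -0.3]
 [ 445.8 -164.6    0.8]
 [ 441.  -163.7  161.4]
 [ 438.4 -163.7    5.2]
 [ 437.8 -163.6  161.5]
 [ 444.2 -163.5  163.4]
 [ 438.  -161.5  154.3]
 [ 441.2 -161.5  155.2]
 [ 444.4 -161.4  156.5]
 [ 442.2 -161.    -0.4]
 [ 438.5 -160.5    2.1]
 [ 445.7 -160.4    4.7]
 [ 435.1 -157.5   -3.5]
 [ 442.3 -157.2    0.8]
 [ 445.9 -157.1    2.1]
 [ 438.6 -156.6    3.6]]
(600,) -183.13048466700315
(630,) -183.00960763768373
(660,) -181.60974360395272
(715,) -180.05204362673555
{'uv': [400.5, 138.3], 'confidence': 0.68} [[ 730.2 -202.1  205. ]]
saucers {'uv': [268.1, 147.9], 'confidence': 0.73}
brushpot {'uv': [306.3, 135.1], 'confidence': 0.88}
waterbowl {'uv': [216.0, 275.1], 'confidence': 0.91}
```

The lever's end top is at z ≈ 161 (154 + 7), so the switch is down and on. The door is shut and the robot is clear of everything.

```bash
python3 -c "
from cell import robot
print(robot.job_done())"
```

```text
the job is handed in; nothing more can be done
None
```

I handed the job in at about 41 s: all four white cups stand on the shelf, the shelf is home, the door is shut on its catch and the main switch is on; no verdict came back, and I could not see the cups once the shelf was in.

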